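# Scoop spacer sleeves from under a low hopper into a tray

### The job

Take the long-handled chip scoop by its wooden grip, reach its pan in under the low yellow lip of the green hopper without knocking the hopper's overhang, and gather the three aluminium sleeves that lie beneath it. Tip all three from the scoop into the blue tray on the wooden case, not touching them with the fingers, then lay the scoop down flat on the bench, clear of the hopper, and let go. Leave the other things as they are.

Things in the scene. Friction and masses are not known exactly. Their poses are not given: they have to be found in the camera images.
- scoop: Bright steel chip scoop, lying on the bench. Origin: under the middle of the pan's heel (back edge), on the pan's underside; x points to the lip, z up. Flat pan 85 long x 92 wide, floor 2 thick and tapering to a sharp lip, back wall 32 high, sides 32 high falling to 7 near the lip (88 clear between them). Whole scoop 290 long, about 0.2 kg, stands by itself on the pan, handle in the air.
- scoop_grip (a point): Point to grasp on the scoop's wooden grip, 95 mm behind the heel and 70 mm above the pan's underside (scoop frame -95, 0, 70). The grip is a straight wooden bar along the scoop's x, 22 wide x 26 high, from 75 to 191 mm behind the heel; below it is free air, a dark bent shank joins it to the pan. Grasp across it from above.
- scoop_lip (a point): Middle of the scoop's front edge, on the underside, 85 mm ahead of the heel (scoop frame 85, 0, 0).
- hopper: Green sheet-steel hopper bolted to the bench, 205 high, 121 wide x 105 deep. Origin: on the bench, mid-mouth, right below the front panel; x points in to the back wall (inner face at x = 100), y along the mouth, z up. Side walls (inner faces y = +58, -58) and back wall reach the bench; no floor or sill. To the left in front of it stands a boring head, 170 across, 250 tall, its axis near x = 0.49, y = 0.19 m.
- hopper_hood: The hopper's overhang, fixed to it, same origin and axes: front panel at x = -3 to 0 with a rolled yellow lip whose lower edge is 85 mm above the bench, and behind it a store floor that slopes up from 100 to 150 mm, with more sleeves lying in the store above it (these are fixed stock and are to be left). Small gate knob standing 19 mm out of the front, 108 mm up. It must not be struck.
- tray: Open blue tray fixed on top of the closed wooden case (case top 60 mm above the bench), 170 (x) x 135 (y) x 45 high, walls and floor 3 thick. Origin: centre of its underside; z up. Between it and the robot stands a green upright pipe, 110 across, 280 tall, its axis near x = 0.37, y = -0.105 m; right of the case lie low things (under 145 mm), with free air above.
- er_collet: Bystander: slotted steel spring collet 33 across x 46 high, standing behind the boring head. Origin: centre of its underside.
- drift: Bystander: grey steel drift bar 200 long x 26 thick, lying right of the wooden case. Origin: centre of its underside.
- sleeve_a: The foremost of three like aluminium spacer sleeves, 60 long x 24 across, about 50 g, lying on the bench under the hopper across its mouth, one behind the other; it can roll. Origin: its middle, 12 mm above what it lies on; y is its long axis.
- sleeve_b: The middle of three like aluminium spacer sleeves, 60 long x 24 across, about 50 g, lying on the bench under the hopper across its mouth, one behind the other; it can roll. Origin: its middle, 12 mm above what it lies on; y is its long axis.
- sleeve_c: The hindmost of three like aluminium spacer sleeves, 60 long x 24 across, about 50 g, lying on the bench under the hopper across its mouth, one behind the other; it can roll. Origin: its middle, 12 mm above what it lies on; y is its long axis.

How it is judged (in metres and radians):
On the way, in this order (a step that is already met when the one before it is completed fails the run):
1. the scoop's pan has reached in under the hopper's lip, close to the bench (x of scoop_lip in the frame of hopper between 0.04 and 0.12 m and height (world z) of scoop_lip below 0.08 m and y of scoop_lip in the frame of hopper between -0.06 and 0.06 m), for 0.1 s.
2. at least one sleeve is carried in the pan, 80 mm or more above the bench (((height (world z) of sleeve_a above 0.08 m and x of sleeve_a in the frame of scoop between 0 and 0.09 m and y of sleeve_a in the frame of scoop between -0.05 and 0.05 m and z of sleeve_a in the frame of scoop between 0 and 0.07 m) or (height (world z) of sleeve_b above 0.08 m and x of sleeve_b in the frame of scoop between 0 and 0.09 m and y of sleeve_b in the frame of scoop between -0.05 and 0.05 m and z of sleeve_b in the frame of scoop between 0 and 0.07 m) or (height (world z) of sleeve_c above 0.08 m and x of sleeve_c in the frame of scoop between 0 and 0.09 m and y of sleeve_c in the frame of scoop between -0.05 and 0.05 m and z of sleeve_c in the frame of scoop between 0 and 0.07 m))), for 0.2 s.
At the end, for the whole second after the job is handed in: All three sleeves lie at rest inside the tray's four walls; the scoop lies at rest right way up and flat on the bench (within 5 degrees), its lip more than 60 mm from the middle of the hopper's mouth (x of sleeve_a in the frame of tray between -0.085 and 0.085 m and y of sleeve_a in the frame of tray between -0.0675 and 0.0675 m and z of sleeve_a in the frame of tray between 0 and 0.05 m and linear speed of each of sleeve_a, sleeve_b, sleeve_c, scoop below 0.02 m/s and x of sleeve_b in the frame of tray between -0.085 and 0.085 m and y of sleeve_b in the frame of tray between -0.0675 and 0.0675 m and z of sleeve_b in the frame of tray between 0 and 0.05 m and x of sleeve_c in the frame of tray between -0.085 and 0.085 m and y of sleeve_c in the frame of tray between -0.0675 and 0.0675 m and z of sleeve_c in the frame of tray between 0 and 0.05 m and height (world z) of scoop below 0.008 m and angle between scoop's own z axis and vertical below 0.08 rad and horizontal distance between scoop_lip and hopper above 0.06 m); the robot touches nothing.
It fails at once if the hopper's overhang (front panel, yellow lip, store floor) is struck with more than 4 N by the scoop, the gripper or the arm (contact force between any of scoop, the fingers, the arm and hopper_hood above 4 N).
It fails at once if the fingers or the arm touch a sleeve (over 0.5 N) (contact force between any of the fingers, the arm and sleeve_a above 0.5 N or contact force between any of the fingers, the arm and sleeve_b above 0.5 N or contact force between any of the fingers, the arm and sleeve_c above 0.5 N).
It fails at once if one of the loose bystanders (spring collet, drift bar) is moved by more than 30 mm (distance of any of er_collet, drift from where it was at the start of the episode above 0.03 m).
It also fails if it takes over 72 s, if anything falls off the work surface, if the arm or the gripper's body presses on something with over 40 N, if the wrist force passes 120 N, or if a joint passes its speed limit or range.

### The arm

A 7-joint arm with a two-finger parallel gripper is mounted at the origin on a cart in front of the work surface, level with it; the furniture and walls round the work are solid. World frame = base frame: x ahead of the robot, y to its left, z up, the work surface at z = 0. Lengths are in mm, angles in degrees, forces in N, time in s.
With the tool pointing down it reaches from about 425 to 1025 mm from the base axis. Payload 9.4 kg.
Tool frame: the origin (TCP) lies midway between the tips of the shut fingers; the grasp point (between the pads) lies 19 mm behind it; x points along the fingers, y is the direction in which the jaws open and shut, and the axes are right-handed (so a half turn about x gives the same grasp; the last joint's range is limited). The gripper opens to 85 mm and grips with 20 to 120 N. Pads are 22 mm wide; open, the fingers measure 114 mm over their backs; the gripper's body (76 mm by 85 mm) begins 54 mm behind the grasp point. The pads swing forward as they close: fully open they stand 13 mm farther back than shut.
Start: joints at [-74.009, 34.337, -0.143, 91.639, 0.103, 54.024, -4.572], TCP at [252.552, 679.589, 196.475] pointing down, gripper open.
Joint ranges: [-147.43, 147.43], [-19.82, 112.94], [-74.19, 73.91], [6.32, 146.72], [-59.91, 239.91], [6.04, 106.73], [-150.56, 150.56]. Speed limits (degrees/s): [127.2, 127.2, 172.46, 172.46, 180, 180, 180].

### API

Orientations are given as a 3x3 rotation matrix whose columns are the frame's x, y, z axes.
In Python, from bench import readout, viewer, job gives the robot as it stands. The module is installed in compiled form; this text tells all that it offers.
- The arm moves only by the tool move_arm, never from a script. Its argument "deltas" is a list of rows, each a list of 5 numbers: the opening, from -1 (shut) to 1 (fully open), then the shift along the tool's x, y, z in m, then the turn about the tool's x in rad. In form: [[claw, dx, dy, dz, roll], ...]. A call has exactly 8 rows; each row is the pose to reach, as a shift and turn from the pose commanded when the call began, along the tool's axes at that moment; what a row does not reach only later rows make up. A row lasts 1/12 s, in which the tool goes at most 41.7 mm and 7.16 degrees, less where a joint would pass 70% of its speed; a pose out of reach is approached as far as the arm can. A call with a gripper value outside its range is refused whole. The fingers move at their own pace and stop on an object; "grip_force" is the grip in N (left out, the last holds). Time passes only in rows, so rows that repeat a pose let the fingers close, or fill a call up. It gives the time, the measured TCP pose, the force and the opening at its end, in the units of the state.
- readout.observe(): the state, without advancing time (a new reading comes with each control period).
- viewer.grab_frame(name): name is "side" or "top"; returns a dict with "img" (420x560x3 uint8, red, green, blue), "fx", "fy", "cx", "cy" (pixels), "distortion" ([k1, k2, p1, p2, k3] as OpenCV has them; the pictures are not rectified), "rvec" (rotation vector, rad) and "tvec" (3), from world to camera coordinates, as OpenCV has them. Camera axes: x right, y down, z forward; pixel columns grow to the right and rows downward; lengths in mm; the calibration is good to about 2 mm. A picture is of the moment at which its call begins. There is no depth.
- job.job_done(): hands the job in, once; it reports no verdict.
The state is a dict: "time": time; "q": joint angles; "dq": joint speeds; "joint_torque": joint torques, N m; "tcp_pos": TCP position; "ee_rot": TCP orientation; "force": force on the tool from outside, world axes, zero at the start; "moment": the same for the moment, N m; "gripper_width": finger opening in mm.
Only numpy, scipy, OpenCV 4.12 (cv2) and the standard library are available. Lean on these libraries where they do the work, as an engineer would, in place of code of your own. Each camera call takes 0.05 s, during which the arm holds its last target.

## Working session

There is one attempt and no reset: what is moved stays moved. The work goes in short steps, Python scripts to look and compute and a tool call to move; the robot and the scene stay as the last step left them, time stands still between calls to the robot, and variables do not carry over. Pictures are saved under pics/ and viewed, and the job is handed in when it is done.

Besides the shell and the picture viewer there is one more tool, called after "Request:" by a JSON object that holds its "fn" and its "kwargs". move_arm: Moves the arm, as the interface text tells. Its arguments: {"type":"object","properties":{"deltas":{"type":"array","items":{"type":"array","items":{"type":"number"}}},"grip_force":{"type":"number"}},"required":["deltas"]}

```bash
mkdir -p pics; cat > h.py <<'E'
import numpy as np, cv2, json
from bench import readout, viewer, job
def grab(name, fn=None):
    f=viewer.grab_frame(name)
    if fn: cv2.imwrite('pics/'+fn, cv2.cvtColor(f['img'],cv2.COLOR_RGB2BGR))
    return f
def cam(f):
    K=np.array([[f['fx'],0,f['cx']],[0,f['fy'],f['cy']],[0,0,1]],float)
    R,_=cv2.Rodrigues(np.array(f['rvec'],float)); t=np.array(f['tvec'],float).reshape(3)
    return K,np.array(f['distortion'],float),R,t
def ray(f,uv):
    K,d,R,t=cam(f)
    p=cv2.undistortPoints(np.array(uv,float).reshape(-1,1,2),K,d).reshape(-1,2)
    D=np.c_[p,np.ones(len(p))]@R
    return -R.T@t, D/np.linalg.norm(D,axis=1)[:,None]
def onz(f,uv,z):
    o,D=ray(f,uv); return o+D*((z-o[2])/D[:,2])[:,None]
def proj(f,P):
    K,d,R,t=cam(f)
    return cv2.projectPoints(np.array(P,float).reshape(-1,1,3),np.array(f['rvec'],float),t,K,d)[0].reshape(-1,2)
def tri(f1,u1,f2,u2):
    o1,d1=ray(f1,u1);o2,d2=ray(f2,u2);d1=d1[0];d2=d2[0]
    s=np.linalg.lstsq(np.c_[d1,-d2],o2-o1,rcond=None)[0]
    a=o1+s[0]*d1;b=o2+s[1]*d2
    return (a+b)/2,np.linalg.norm(a-b)
E
python3 - <<'E'
from h import *
np.set_printoptions(precision=3,suppress=True)
for n in('side','top'):
    f=grab(n,n+'0.png'); K,d,R,t=cam(f); print(n,K[0,0],K[0,2],K[1,2],d,-R.T@t,R[2])
s=readout.observe(); print(s['time'],s['tcp_pos'],s['ee_rot'],s['force'],s['gripper_width'])
E
```

```text
side 413.1851238739241 276.9979228892381 211.4898681657791 [-0.023  0.     0.     0.     0.   ] [-19.835 583.945 624.195] [ 0.563 -0.597 -0.571]
top 479.0136853290787 287.6604962689032 203.1152104409406 [-0.164  0.     0.     0.     0.   ] [ 348.714    2.905 1170.48 ] [ 0.173  0.019 -0.985]
0.1 [252.384 679.156 195.698] [[-0.     0.348  0.937]
 [-0.001  0.937 -0.348]
 [-1.    -0.001  0.   ]] [ 0.956  0.704 -0.207] 85.36674733006133
```

View pics/side0.png

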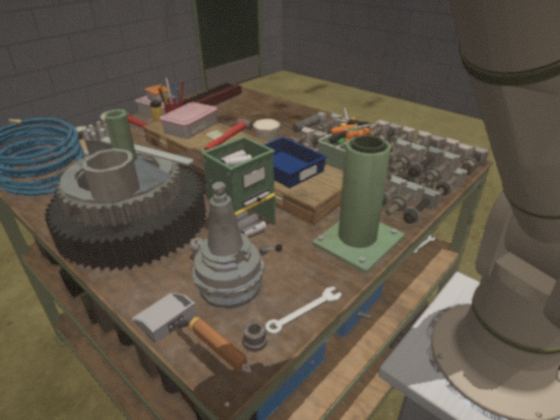

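View pics/top0.png

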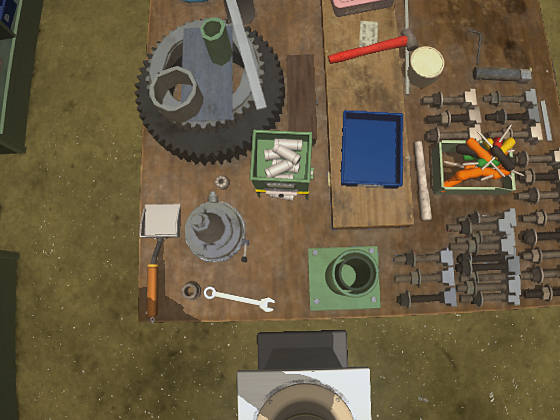

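```bash
python3 - <<'E'
from h import *
np.set_printoptions(precision=1,suppress=True)
a=grab('side');b=grab('top')
P=[[252,679,195],[0,0,0],[370,-105,280],[490,190,250],[252,679,600]]
print(proj(a,P));print(proj(b,P))
print(onz(b,[[153,268],[160,220],[281,162],[372,150],[222,182]],0))
for n,f in(('side',a),('top',b)):
    im=cv2.cvtColor(f['img'],cv2.COLOR_RGB2BGR)
    if n=='top':
        cv2.imwrite('pics/t_scoop.png',cv2.resize(im[170:330,130:290],None,fx=4,fy=4,interpolation=cv2.INTER_CUBIC)[:600])
        cv2.imwrite('pics/t_hop.png',cv2.resize(im[90:210,230:420],None,fx=4,fy=4,interpolation=cv2.INTER_CUBIC))
    else:
        cv2.imwrite('pics/s_scoop.png',cv2.resize(im[230:380,120:300],None,fx=4,fy=4,interpolation=cv2.INTER_CUBIC))
        cv2.imwrite('pics/s_hop.png',cv2.resize(im[120:260,180:360],None,fx=4,fy=4,interpolation=cv2.INTER_CUBIC))
E
```

```text
[[ -24.6  553.1]
 [ 500.8  356.5]
 [ 369.6  131.7]
 [ 219.9  181.2]
 [-578.6   76.8]]
[[  -8.4  332.5]
 [ 304.5  432.2]
 [ 357.2  273. ]
 [ 201.5  216. ]
 [-134.9  340.5]]
[[ 401.3  363.5    0. ]
 [ 521.2  347.     0. ]
 [ 660.    39.     0. ]
 [ 684.3 -192.6    0. ]
 [ 613.3  188.9    0. ]]
```

```bash
ls pics
```

```text
s_hop.png
s_scoop.png
side0.png
t_hop.png
t_scoop.png
top0.png
```

View pics/t_scoop.png

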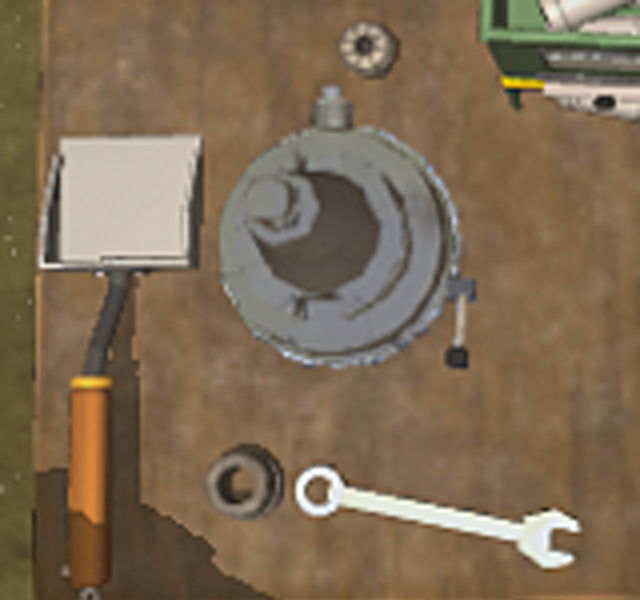

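View pics/t_hop.png

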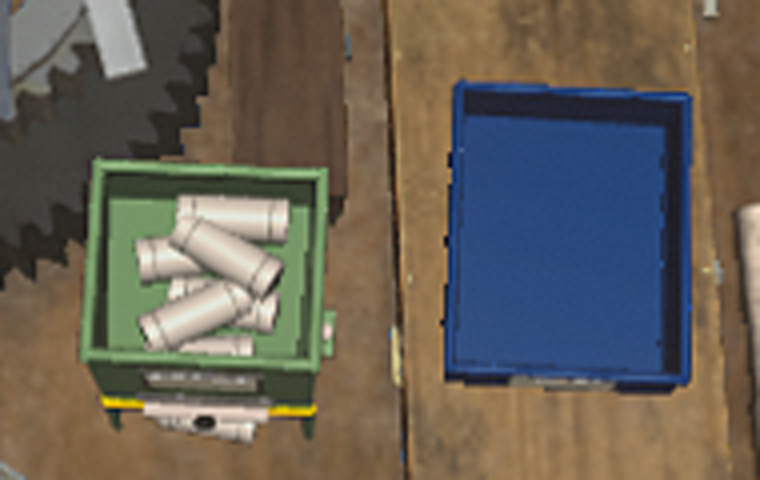

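View pics/s_hop.png

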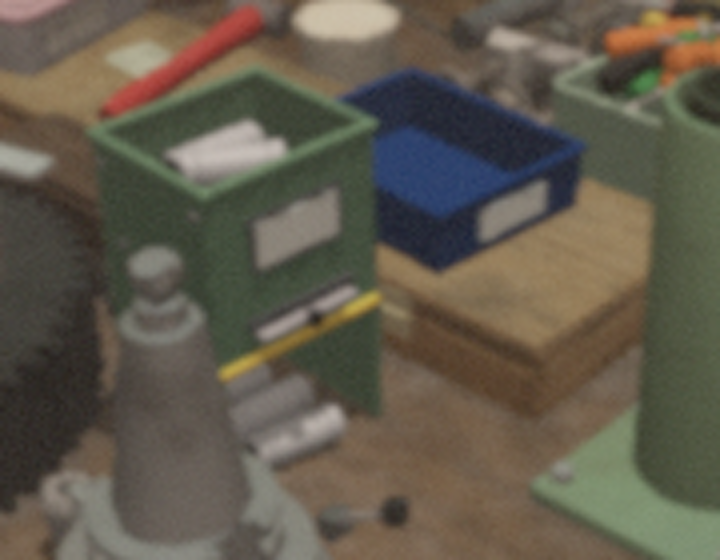

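View pics/s_scoop.png

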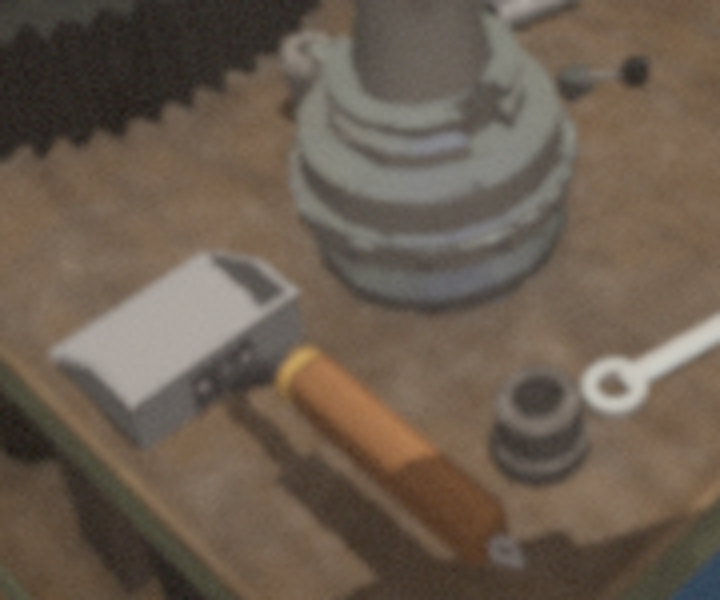

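```bash
python3 - <<'E'
from h import *
np.set_printoptions(precision=1,suppress=True)
b=grab('top')
def o(pts,off,z): return onz(b,[[off[0]+x/4-.4,off[1]+y/4-.4] for x,y in pts],z)
S=(130,170);H=(230,90)
print('lip',o([(62,138),(202,138)],S,5)); print('heeltop',o([(40,267),(192,270)],S,32))
print('grip',o([(91,380),(90,580)],S,83)); print('bandedges',o([(73,380),(111,380),(70,580),(110,585)],S,70))
print('hop rim',o([(95,160),(328,170),(322,370),(80,360)],H,205)); 
print('ylip',o([(103,405),(316,413)],H,88)); print('wallbot',o([(118,430),(308,438)],H,0))
print('tray',o([(457,82),(692,95),(690,383),(447,378)],H,105))
print('sleeve a end',o([(255,435)],H,10), 'knob',o([(205,422)],H,108))
a=grab('side')
print('side sleeve a', onz(a,[[180+x/4,120+y/4] for x,y in((265,455),(335,418),(235,425),(308,385))],12))
print('side ylip', onz(a,[[180+x/4,120+y/4] for x,y in((222,375),(380,296))],88))
print('side wallbot', onz(a,[[180+x/4,120+y/4] for x,y in((380,415),)],0))
print('side tray', onz(a,[[180+x/4,120+y/4] for x,y in((585,145),(440,212),(412,70))],105))
print('side handle', onz(a,[[120+x/4,230+y/4] for x,y in((290,385),(310,352),(470,560),(505,520))],70))
E
```

```text
lip [[562.1 385.1   5. ]
 [559.2 294.4   5. ]]
heeltop [[477.5 388.5  32. ]
 [473.4 293.1  32. ]]
grip [[405.5 339.5  83. ]
 [291.3 339.7  83. ]]
bandedges [[406.3 354.4  70. ]
 [405.9 331.5  70. ]
 [290.6 355.7  70. ]
 [287.7 331.8  70. ]]
hop rim [[678.4  89.5 205. ]
 [668.5 -33.4 205. ]
 [560.7 -26.2 205. ]
 [570.1  98.7 205. ]]
ylip [[569.8  97.3  88. ]
 [561.2 -25.4  88. ]]
wallbot [[571.6  95.8   0. ]
 [562.8 -22.2   0. ]]
tray [[ 753.6 -115.1  105. ]
 [ 742.2 -253.9  105. ]
 [ 568.7 -239.2  105. ]
 [ 575.8 -100.1  105. ]]
sleeve a end [[563.9  10.6  10. ]] knob [[554.1  37.9 108. ]]
side sleeve a [[576.4  61.6  12. ]
 [570.7   6.8  12. ]
 [612.2  53.   12. ]
 [608.4  -7.1  12. ]]
side ylip [[573.9  91.5  88. ]
 [563.2 -28.4  88. ]]
side wallbot [[563.  -25.6   0. ]]
side tray [[ 569.8 -240.6  105. ]
 [ 583.6 -106.9  105. ]
 [ 739.4 -253.7  105. ]]
side handle [[404.5 348.1  70. ]
 [412.4 331.2  70. ]
 [286.4 354.3  70. ]
 [289.2 333.1  70. ]]
```

Request:
{"fn": "move_arm", "kwargs": {"deltas": [[1,0,-0.02,0.018,-0.03],[1,0,-0.045,0.04,-0.06],[1,0,-0.0675,0.0605,-0.09],[1,0,-0.09,0.081,-0.12],[1,0,-0.1125,0.101,-0.15],[1,0,-0.135,0.121,-0.18],[1,0,-0.158,0.142,-0.21],[1,0,-0.18,0.162,-0.24]]}}

```text
time: 0.97
tcp_pos: [342.2, 452.8, 196.6]
ee_rot: [[0.0, 0.114, 0.993], [-0.0, 0.993, -0.114], [-1.0, 0.0, 0.0]]
force: [0.7, -0.5, -0.9]
gripper_width: 85.3
```

Request:
{"fn": "move_arm", "kwargs": {"deltas": [[1,0.0,-0.02,0.01,-0.02],[1,0.01,-0.04,0.02,-0.04],[1,0.02,-0.06,0.03,-0.06],[1,0.03,-0.08,0.042,-0.08],[1,0.04,-0.095,0.05,-0.097],[1,0.055,-0.105,0.0556,-0.097],[1,0.065,-0.105,0.0556,-0.097],[1,0.07,-0.105,0.0556,-0.097]]}}

```text
time: 1.63
tcp_pos: [384.7, 343.3, 125.5]
ee_rot: [[-0.001, 0.02, 1.0], [-0.001, 1.0, -0.02], [-1.0, -0.001, -0.001]]
force: [0.3, -0.2, 0.2]
gripper_width: 85.0
```

```bash
cat > look.py <<'E'
import sys
from h import *
np.set_printoptions(precision=3,suppress=True)
tag=sys.argv[1]
for n in('side','top'):
    if n in sys.argv[2:] or len(sys.argv)==2: grab(n,n+tag+'.png')
s=readout.observe()
for k in('time','q','tcp_pos','ee_rot','force','moment','gripper_width'): print(k,np.array(s[k]).tolist() if k=='time' else np.array(s[k]))
with open('log.txt','a') as g: g.write(json.dumps({k:np.array(s[k]).tolist() for k in('time','q','tcp_pos','ee_rot')})+'\n')
E
python3 look.py 1
```

```text
time 1.7333
q [-44.365  26.049  -5.239 122.463   4.32   31.712  36.22 ]
tcp_pos [384.163 344.53  125.837]
ee_rot [[-0.001  0.018  1.   ]
 [-0.     1.    -0.018]
 [-1.    -0.    -0.001]]
force [-0.716 -0.978 -0.046]
moment [-0.015 -0.002 -0.001]
gripper_width 85.618509130198
```

```bash
python3 - <<'E'
import cv2
a=cv2.imread('pics/side1.png');b=cv2.imread('pics/top1.png')
cv2.imwrite('pics/s1c.png',cv2.resize(a[230:380,80:280],None,fx=4,fy=4,interpolation=cv2.INTER_CUBIC))
cv2.imwrite('pics/t1c.png',cv2.resize(b[190:340,100:300],None,fx=4,fy=4,interpolation=cv2.INTER_CUBIC))
E
```

```text
(no output)
```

View pics/s1c.png

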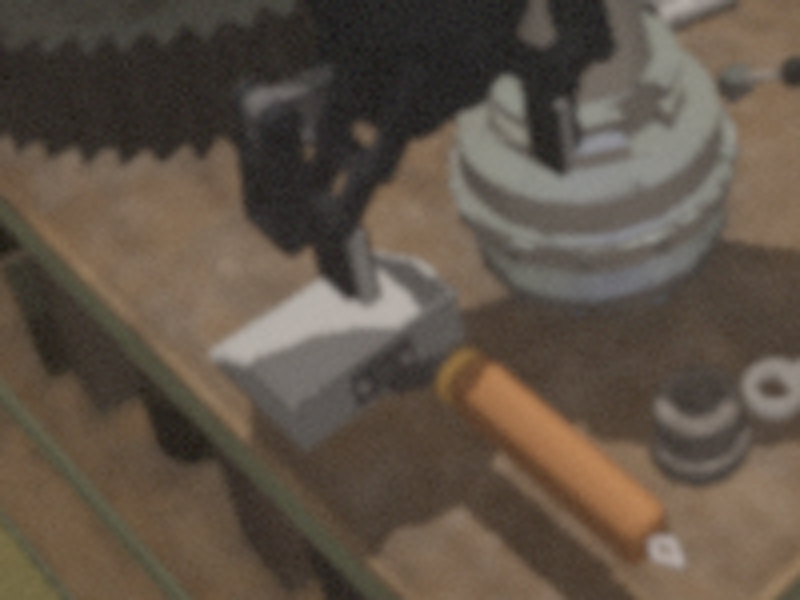

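View pics/t1c.png

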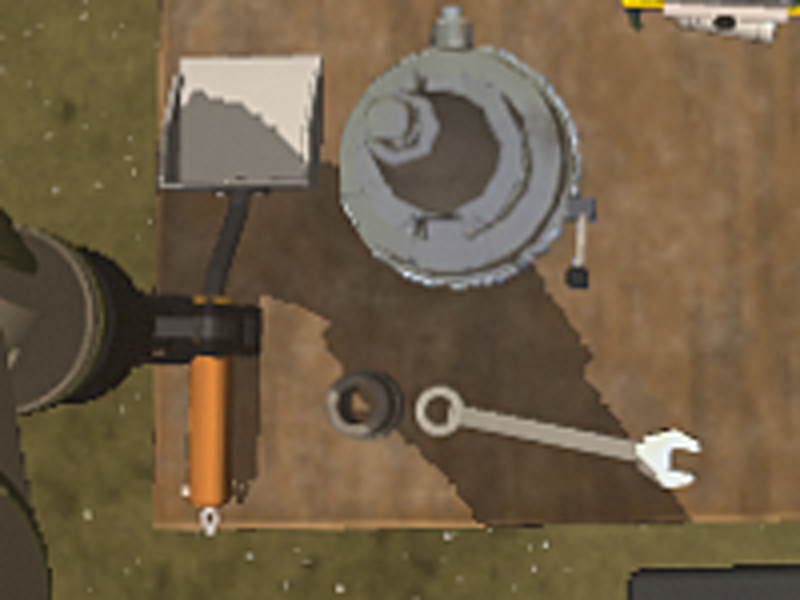

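Request:
{"fn": "move_arm", "kwargs": {"deltas": [[1,0.012,-0.001,0.001,0],[1,0.025,-0.001,0.001,0],[1,0.038,-0.001,0.001,0],[1,0.05,-0.001,0.001,0],[1,0.06,-0.001,0.001,0],[1,0.07,-0.001,0.001,0],[1,0.075,-0.001,0.001,0],[1,0.075,-0.001,0.001,0]]}}

```text
time: 2.4
tcp_pos: [385.3, 342.9, 50.6]
ee_rot: [[-0.001, 0.018, 1.0], [-0.001, 1.0, -0.018], [-1.0, -0.001, -0.001]]
force: [-0.4, 0.2, 0.4]
gripper_width: 85.2
```

Request:
{"fn": "move_arm", "kwargs": {"deltas": [[-0.2,0,0,0,0],[-0.3,0,0,0,0],[-1,0,0,0,0],[-1,0,0,0,0],[-1,0,0,0,0],[-1,0,0,0,0],[-1,0,0,0,0],[-1,0,0,0,0]], "grip_force": 100}}

```text
time: 3.07
tcp_pos: [385.8, 342.7, 51.6]
ee_rot: [[0.0, 0.019, 1.0], [0.0, 1.0, -0.019], [-1.0, 0.0, 0.0]]
force: [-0.1, 0.3, -0.6]
gripper_width: -0.2
```

```bash
python3 look.py 2; python3 - <<'E'
import cv2
a=cv2.imread('pics/side2.png')
cv2.imwrite('pics/s2c.png',cv2.resize(a[230:380,80:280],None,fx=4,fy=4,interpolation=cv2.INTER_CUBIC))
E
```

```text
time 3.1667
q [-45.19   33.108  -3.892 125.575   5.815  21.477  35.057]
tcp_pos [385.79  342.695  51.495]
ee_rot [[ 0.     0.019  1.   ]
 [ 0.     1.    -0.019]
 [-1.     0.     0.   ]]
force [-0.647  0.69  -0.419]
moment [-0.022 -0.004  0.006]
gripper_width 0.07273088153693681
```

View pics/s2c.png

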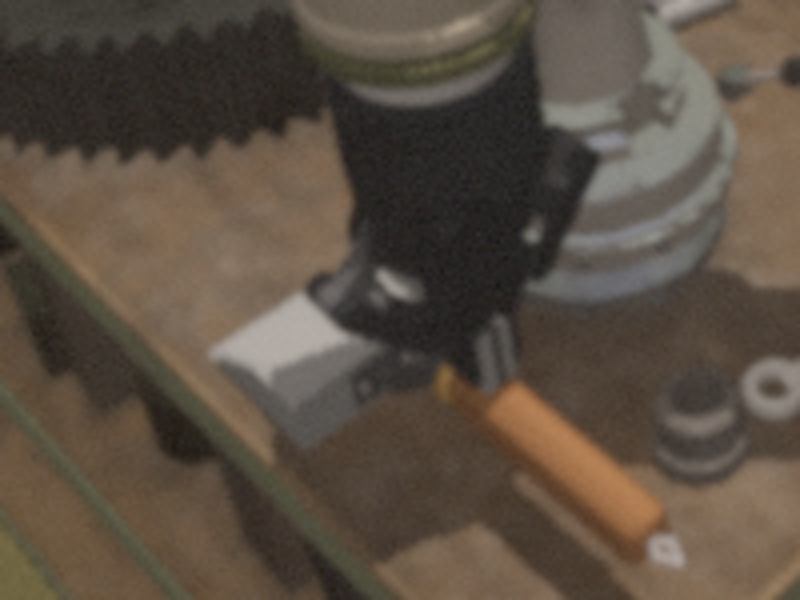

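```bash
python3 - <<'E'
from h import *
a=grab('side');b=grab('top')
P=[[385.8,342.7,51.5],[385.8,342.7,70],[385.8,342.7,83],[385.8,342.7,110]]
print((proj(a,P)-[80,230])*4);print((proj(b,P)-[100,190])*4)
im=cv2.cvtColor(b['img'],cv2.COLOR_RGB2BGR)
cv2.imwrite('pics/t2c.png',cv2.resize(im[190:340,100:300],None,fx=4,fy=4,interpolation=cv2.INTER_CUBIC))
E
```

```text
[[493.48042015 429.67547572]
 [488.12949289 401.17543256]
 [484.27149735 380.60839679]
 [475.98825521 336.39753331]]
[[219.85632564 334.24023455]
 [210.53252362 333.31716428]
 [203.80157613 332.64889253]
 [189.32559005 331.20624073]]
```

View pics/t2c.png

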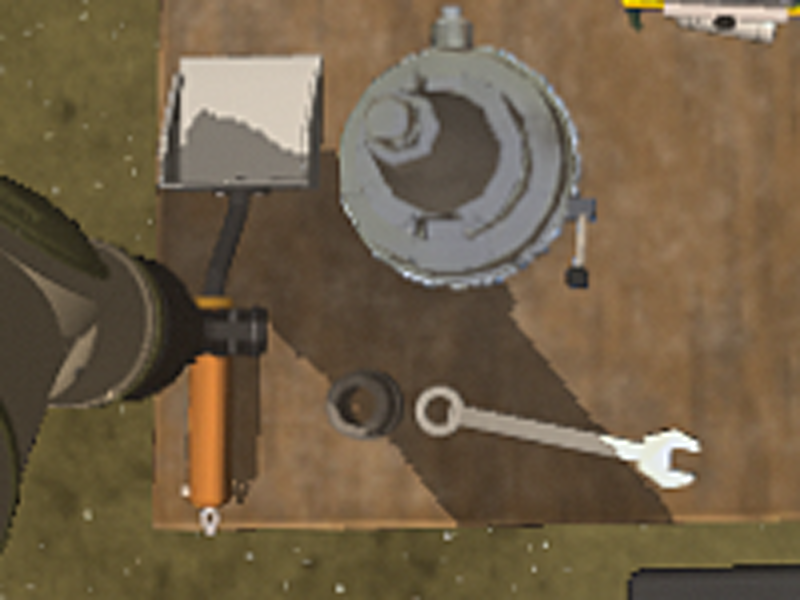

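```bash
python3 - <<'E'
from h import *
a=grab('side');b=grab('top')
for f,n,(x0,y0) in((a,'s3z.png',(150,270)),(b,'t3z.png',(130,240))):
    im=cv2.cvtColor(f['img'],cv2.COLOR_RGB2BGR)[y0:y0+75,x0:x0+100]
    im=np.clip(im.astype(float)*1.8,0,255).astype(np.uint8)
    cv2.imwrite('pics/'+n,cv2.resize(im,None,fx=8,fy=8,interpolation=cv2.INTER_CUBIC))
E
```

```text
(no output)
```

View pics/s3z.png

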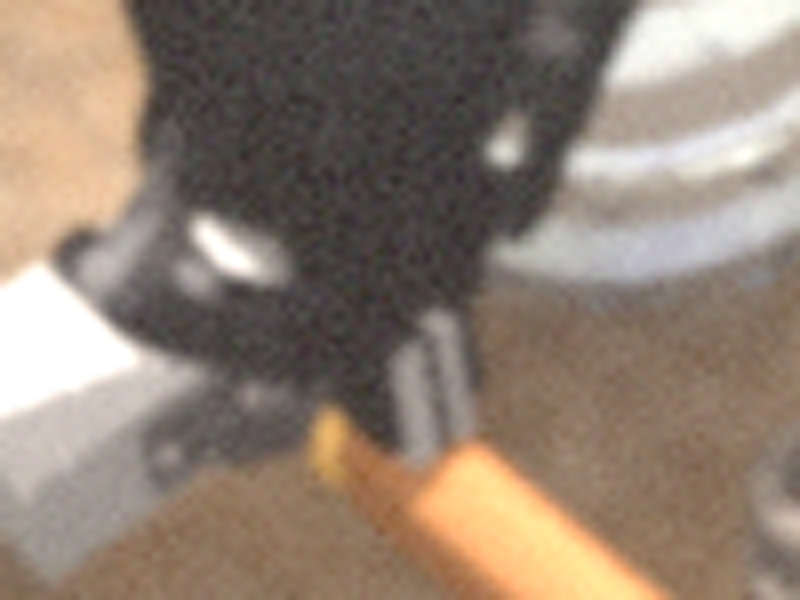

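View pics/t3z.png

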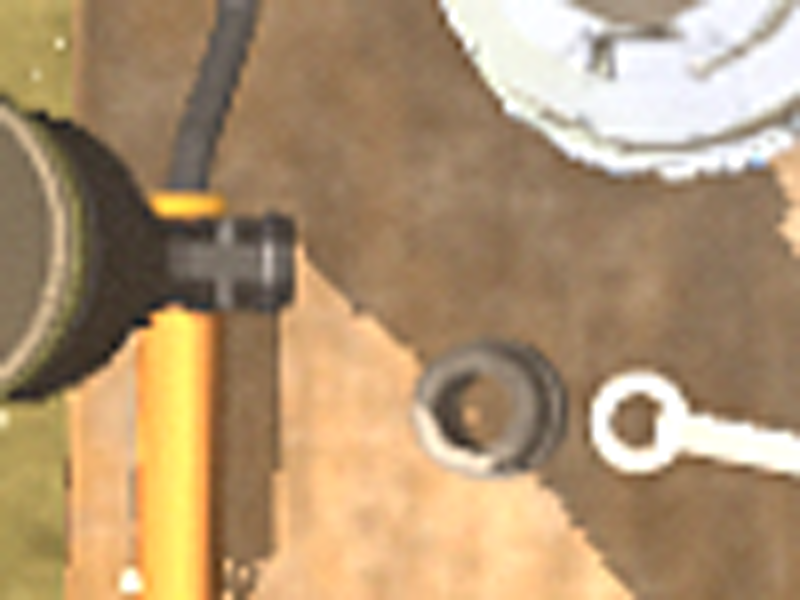

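```bash
python3 - <<'E'
from h import *
np.set_printoptions(precision=1,suppress=True)
a=grab('side');b=grab('top')
for z in (70,100,130): print(z,onz(b,[[158.1,272.5],[167,272.5]],z))
u=[[158.1,272.5]]
for v in ([204,325],[203.5,320]): print(tri(b,u,a,[v]))
print(onz(a,[[150+430/8,270+455/8]],83),onz(a,[[150+435/8,270+330/8]],110))
E
```

```text
70 [[387.5 329.6  70. ]
 [387.2 308.3  70. ]]
100 [[386.5 320.7 100. ]
 [386.2 299.9 100. ]]
130 [[385.4 311.8 130. ]
 [385.1 291.6 130. ]]
(array([389.6, 331.7,  69.9]), np.float64(5.764242223699468))
(array([390. , 329.5,  80.1]), np.float64(7.938229601848382))
[[379.7 342.   83. ]] [[384. 333. 110.]]
```

```bash
python3 - <<'E'
from h import *
np.set_printoptions(precision=1,suppress=True)
a=grab('side');b=grab('top')
def onx(f,uv,x):
    o,D=ray(f,uv); return o+D*((x-o[0])/D[:,0])[:,None]
for p in((430,455),(435,380),(435,330),(510,140),(505,235),(85,255),(235,245)): print(p,onx(a,[[150+p[0]/8,270+p[1]/8]],385.8))
E
```

```text
(430, 455) [[385.8 338.3  74.7]]
(435, 380) [[385.8 334.   94.3]]
(435, 330) [[385.8 331.9 107.7]]
(510, 140) [[385.8 307.  143.3]]
(505, 235) [[385.8 311.7 119.4]]
(85, 255) [[385.8 400.4 184.7]]
(235, 245) [[385.8 371.4 164.2]]
```

```bash
python3 - <<'E'
from h import *
np.set_printoptions(precision=1,suppress=True)
a=grab('side');b=grab('top')
def onx(f,uv,x):
    o,D=ray(f,uv); return o+D*((x-o[0])/D[:,0])[:,None]
for p in((365,300),(565,172)):
  for x in (373,384): print(p,onx(a,[[80+p[0]/4,230+p[1]/4]],x))
print((proj(a,[[373,387,139],[373,302,139]])-[80,230])*4)
E
```

```text
(365, 300) [[373.  391.9 180.8]]
(365, 300) [[384.  386.5 168.3]]
(565, 172) [[373.  297.9 176.9]]
(565, 172) [[384.  289.9 164.3]]
[[394.4 369.7]
 [566.2 246.1]]
```

Request:
{"fn": "move_arm", "kwargs": {"deltas": [[0,0,0,0,0],[1,0,0,0,0],[1,0,0,0,0],[1,0,0,0,0],[1,0,0,0,0],[1,0.004,0,0,0],[1,0.008,0,0,0],[1,0.01,0,0,0]]}}

```text
time: 4.33
tcp_pos: [385.6, 342.6, 40.9]
ee_rot: [[-0.0, 0.019, 1.0], [-0.0, 1.0, -0.019], [-1.0, -0.0, -0.0]]
force: [-0.2, -0.0, -0.7]
gripper_width: 85.3
```

```bash
python3 look.py 4; python3 - <<'E'
import cv2
a=cv2.imread('pics/side4.png');b=cv2.imread('pics/top4.png')
cv2.imwrite('pics/s4c.png',cv2.resize(a[250:362,130:280],None,fx=5,fy=5,interpolation=cv2.INTER_CUBIC))
E
```

```text
time 4.4333
q [-45.363  34.19   -3.664 125.909   5.994  20.118  34.903]
tcp_pos [385.514 342.443  40.869]
ee_rot [[-0.001  0.019  1.   ]
 [-0.001  1.    -0.019]
 [-1.    -0.001 -0.001]]
force [-0.441 -1.06  -0.086]
moment [ 0.023  0.033 -0.028]
gripper_width 85.68952211380812
```

View pics/s4c.png

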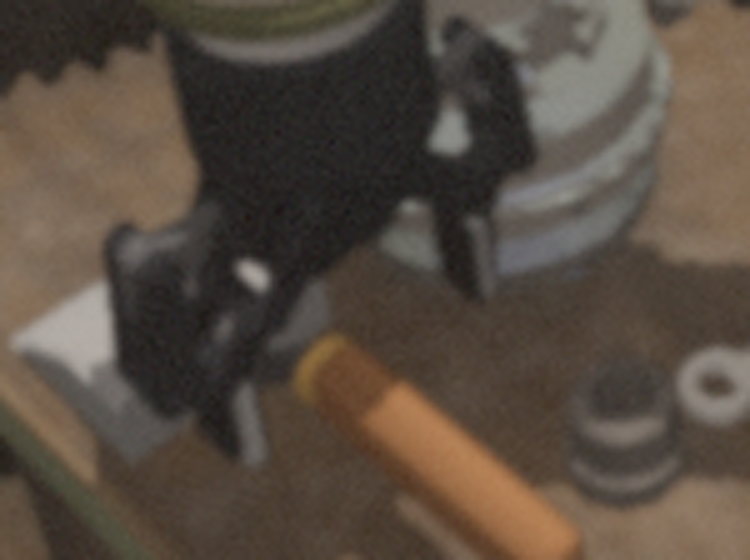

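Request:
{"fn": "move_arm", "kwargs": {"deltas": [[1,0.005,0,0,0],[1,0.01,0,0,0],[1,0.015,0,0,0],[1,0.02,0,0,0],[1,0.022,0,0,0],[1,0.022,0,0,0],[0.2,0.022,0,0,0],[-0.2,0.022,0,0,0]], "grip_force": 60}}

```text
time: 5.1
tcp_pos: [385.8, 342.7, 19.6]
ee_rot: [[0.0, 0.019, 1.0], [0.0, 1.0, -0.019], [-1.0, 0.0, 0.0]]
force: [-0.2, 0.2, 1.3]
gripper_width: 64.0
```

Request:
{"fn": "move_arm", "kwargs": {"deltas": [[-0.4,0,0,0,0],[-0.5,0,0,0,0],[-1,0,0,0,0],[-1,0,0,0,0],[-1,0,0,0,0],[-1,0,0,0,0],[-1,0,0,0,0],[-1,0,0,0,0]], "grip_force": 100}}

```text
time: 5.77
tcp_pos: [385.9, 342.8, 19.6]
ee_rot: [[0.0, 0.019, 1.0], [0.0, 1.0, -0.019], [-1.0, 0.0, 0.0]]
force: [-0.7, -0.5, 3.4]
gripper_width: 20.6
```

```bash
python3 look.py 5; python3 - <<'E'
import cv2
a=cv2.imread('pics/side5.png');b=cv2.imread('pics/top4.png')
cv2.imwrite('pics/s5c.png',cv2.resize(a[250:362,130:280],None,fx=5,fy=5,interpolation=cv2.INTER_CUBIC))
E
```

```text
time 5.8667
q [-45.735  36.4    -3.157 126.508   6.335  17.218  34.593]
tcp_pos [385.814 342.805  19.575]
ee_rot [[ 0.     0.019  1.   ]
 [ 0.     1.    -0.019]
 [-1.     0.     0.   ]]
force [-1.272  0.402  3.719]
moment [ 0.03  -0.12   0.003]
gripper_width 20.550927246236732
```

View pics/s5c.png

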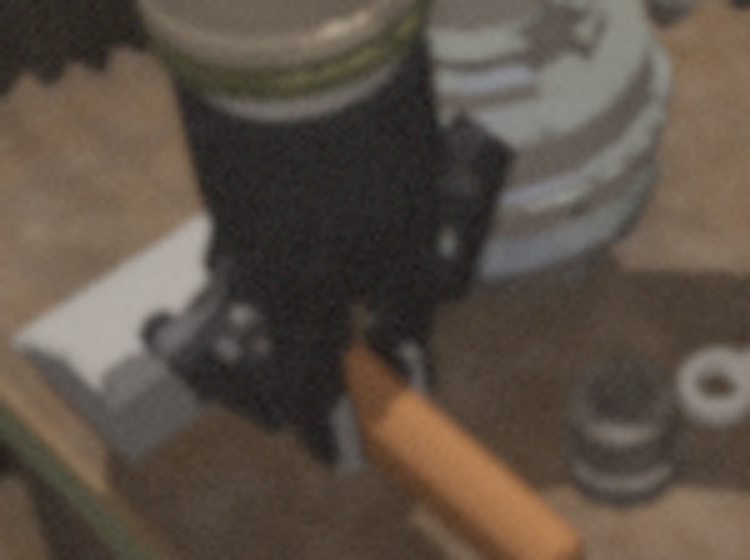

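```bash
cat > fk.py <<'E'
import numpy as np, json
from scipy.spatial.transform import Rotation as Ro
from scipy.optimize import least_squares
import itertools
def Rz(a): return Ro.from_euler('z',a,degrees=True).as_matrix()
def Ry(a): return Ro.from_euler('y',a,degrees=True).as_matrix()
def fk(q,p,s):
    base,zb,L1,L2,Lt,e1,e2,e3=p
    R=Rz(base)@Rz(s[0]*q[0])@Ry(s[1]*q[1])@Rz(s[2]*q[2]); P=np.array([0,0,zb])+R@[e1,0,L1]
    R=R@Ry(s[3]*q[3])@Rz(s[4]*q[4]); P=P+R@[e2,0,L2]
    R=R@Ry(s[5]*q[5])@Rz(s[6]*q[6]); P=P+R@[e3,0,Lt] if False else P+ (R@Rz(-s[6]*q[6]))@[e3,0,Lt]
    return P,R
def data():
    D=[([-74.009,34.337,-0.143,91.639,0.103,54.024,-4.572],[252.552,679.589,196.475])]
    for l in open('log.txt'):
        j=json.loads(l); D.append((j['q'],j['tcp_pos']))
    return D
E
python3 - <<'E'
from fk import *
D=data(); print(len(D))
res=[]
for s3,s5,s0 in itertools.product((1,-1),(1,-1),(1,-1)):
    s=(s0,1,s3,1,s5,1,1)
    # base: azimuth 69.6 at q1=-74
    b0=69.6-s0*(-74)
    f=lambda p: np.concatenate([fk(q,p,s)[0]-np.array(t) for q,t in D]+[np.array(p[5:])*0.05])
    r=least_squares(f,[b0,300,400,400,250,0,0,0])
    res.append((r.cost,s,r.x))
for c,s,x in sorted(res,key=lambda t:t[0])[:4]: print(c,s,np.round(x,1))
E
```

```text
5
3.0154364017866935 (-1, 1, -1, 1, 1, 1, 1) [-4.500e+00 -3.025e+02  6.518e+02  4.433e+02 -2.169e+02 -8.000e+00
  1.000e-01 -5.100e+00]
98.24021955583 (-1, 1, -1, 1, -1, 1, 1) [-5.2000e+00 -4.8575e+03  7.2240e+02  4.4660e+02 -4.7267e+03  1.0700e+01
  3.8000e+00  4.8800e+01]
130.40135614758583 (-1, 1, 1, 1, -1, 1, 1) [  -4.6 -626.   691.3  445.4 -523.6   15.5    3.4   35.4]
542.3582966799786 (-1, 1, 1, 1, 1, 1, 1) [-3.00000e+00 -1.71187e+04  8.25400e+02  4.51200e+02 -1.68909e+04
 -2.05000e+01  8.70000e+00  8.13000e+01]
```

```bash
python3 - <<'E'
from h import *
np.set_printoptions(precision=1,suppress=True)
a=grab('side');b=grab('top')
print('lever knob',tri(b,[[244.5,258.7]],a,[[278.7,247.5]]), 'pivot',tri(b,[[245.5,242.5]],a,[[180+335/4,120+520/4]]))
T=lambda x,y:[[230+x/4-.4,90+y/4-.4]]; S=lambda x,y:[[180+x/4-.4,120+y/4-.4]]
print('ylip R',tri(b,T(316,410),a,S(380,297)))
print('rim FR',tri(b,T(320,368),a,S(376,122)),'rim FL',tri(b,T(82,358),a,S(205,192)),'BL',tri(b,T(95,160),a,S(92,132)))
print('tray FL',tri(b,T(447,376),a,S(440,214)),'FR',tri(b,T(690,380),a,S(584,146)))
E
```

```text
lever knob (array([413.2, 123.1,  97.5]), np.float64(1.1936686923221964)) pivot (array([453.2, 124.2,  69.1]), np.float64(1.2499149793012776))
ylip R (array([562.3, -25.6,  90.2]), np.float64(0.6256275273491905))
rim FR (array([561.3, -25.2, 207.2]), np.float64(0.07078719191412337)) rim FL (array([569.5,  96.8, 210.4]), np.float64(0.869245186507901)) BL (array([676.3,  88. , 207.1]), np.float64(3.8008031427270006))
tray FL (array([576.6, -99. , 110.5]), np.float64(2.1306330651100454)) FR (array([ 570.5, -239. ,  105.8]), np.float64(0.49441528514389027))
```

Request:
{"fn": "move_arm", "kwargs": {"deltas": [[-1,-0.003,0,0,0],[-1,-0.008,0,0,0],[-1,-0.015,0,0,0],[-1,-0.022,0,0,0],[-1,-0.03,0,0,0],[-1,-0.037,0,0,0],[-1,-0.04,0,0,0],[-1,-0.04,0,0,0]], "grip_force": 120}}

```text
time: 6.63
tcp_pos: [386.2, 343.1, 60.6]
ee_rot: [[0.001, 0.019, 1.0], [0.001, 1.0, -0.019], [-1.0, 0.001, 0.001]]
force: [-0.4, -0.2, -1.0]
gripper_width: 20.5
```

```bash
python3 look.py 6; python3 - <<'E'
import cv2
a=cv2.imread('pics/side6.png');b=cv2.imread('pics/top6.png')
cv2.imwrite('pics/s6c.png',cv2.resize(a[230:350,100:250],None,fx=5,fy=5,interpolation=cv2.INTER_CUBIC))
cv2.imwrite('pics/t6c.png',cv2.resize(b[190:310,120:270],None,fx=5,fy=5,interpolation=cv2.INTER_CUBIC))
E
```

```text
time 6.7333
q [-45.048  32.285  -4.076 125.308   5.691  22.548  35.168]
tcp_pos [385.86  342.716  59.666]
ee_rot [[ 0.     0.019  1.   ]
 [ 0.     1.    -0.019]
 [-1.     0.     0.   ]]
force [-0.351  0.055 -1.508]
moment [-0.016  0.198  0.003]
gripper_width 20.009021671721918
```

View pics/s6c.png

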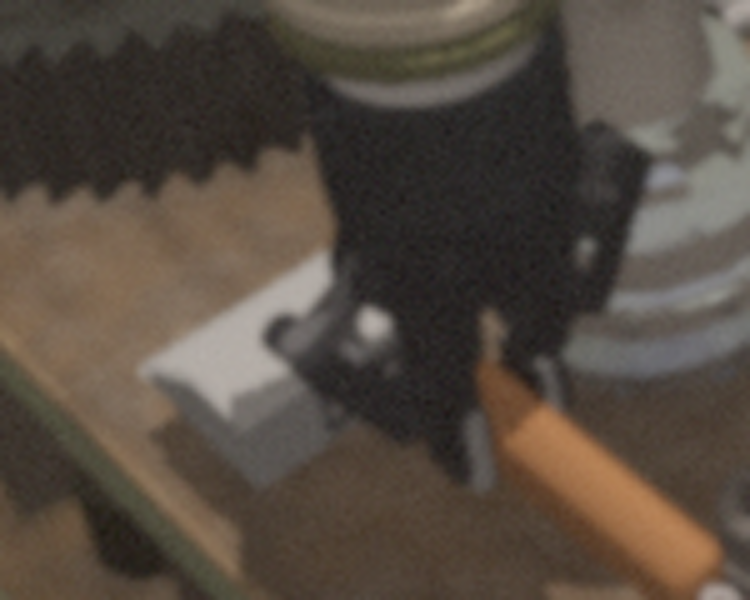

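View pics/t6c.png

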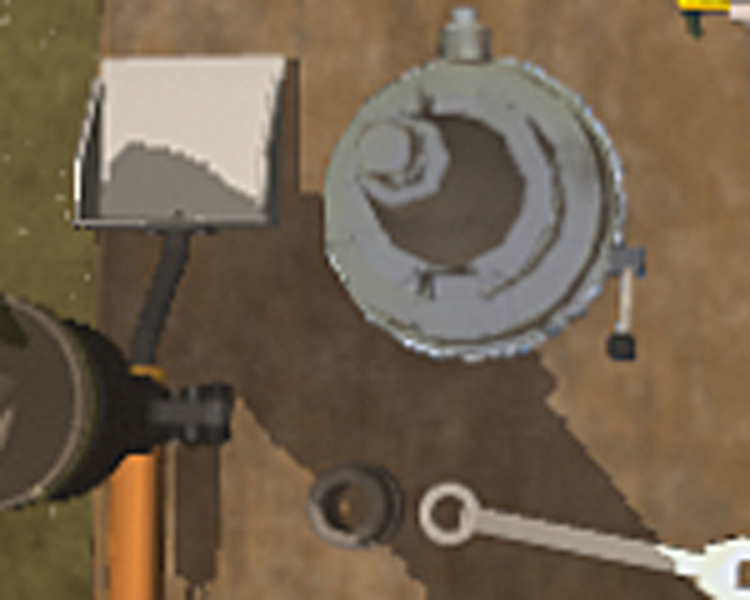

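```bash
python3 - <<'E'
from h import *
np.set_printoptions(precision=1,suppress=True)
a=grab('side');b=grab('top')
print(tri(b,[[120+102/5-.4,190+57/5-.4]],a,[[100+145/5-.4,230+373/5-.4]]))
print(tri(b,[[120+78/5-.4,190+223/5-.4]],a,[[100+228/5-.4,230+415/5-.4]]))
print(onz(b,[[120+102/5-.4,190+57/5-.4],[120+289/5-.4,190+58/5-.4]],45),onz(b,[[120+76/5-.4,190+226/5-.4],[120+272/5-.4,190+228/5-.4]],72))
E
```

```text
(array([562.5, 385.3,  39.4]), np.float64(4.1165264133234825))
(array([479.8, 386.4,  78.5]), np.float64(6.726711257670084))
[[562.8 385.1  45. ]
 [559.4 291.2  45. ]] [[476.9 386.8  72. ]
 [473.7 291.5  72. ]]
```

Request:
{"fn": "move_arm", "kwargs": {"deltas": [[-1,-0.01,0,0,0],[-1,-0.03,0,0,0],[-1,-0.055,0,0,0],[-1,-0.08,0,0,0],[-1,-0.105,0,0,0],[-1,-0.13,0,0,0],[-1,-0.155,0,0,0],[-1,-0.18,0,0,0]]}}

```text
time: 7.5
tcp_pos: [385.3, 342.3, 241.2]
ee_rot: [[-0.0, 0.019, 1.0], [-0.0, 1.0, -0.019], [-1.0, -0.0, -0.0]]
force: [0.2, 0.0, -1.6]
gripper_width: 19.9
```

Request:
{"fn": "move_arm", "kwargs": {"deltas": [[-1,-0.025,0,0,0],[-1,-0.05,0,0,0],[-1,-0.075,0,0,0],[-1,-0.09,-0.01,0,0.01],[-1,-0.1,-0.03,0,0.02],[-1,-0.1,-0.055,-0.003,0.03],[-1,-0.1,-0.08,-0.006,0.04],[-1,-0.1,-0.105,-0.009,0.047]]}}

```text
time: 8.17
tcp_pos: [374.0, 236.5, 339.9]
ee_rot: [[-0.0, 0.066, 0.998], [-0.0, 0.998, -0.066], [-1.0, -0.0, -0.0]]
force: [0.2, -0.0, -3.0]
gripper_width: 20.3
```

```bash
python3 look.py 7 side
```

```text
time 8.2167
q [-36.595   5.141  -2.916 115.692   0.402  59.34   46.263]
tcp_pos [373.303 231.196 339.71 ]
ee_rot [[-0.001  0.07   0.998]
 [-0.003  0.998 -0.07 ]
 [-1.    -0.003 -0.001]]
force [-2.754 -6.129 -3.431]
moment [-0.612  0.462 -0.141]
gripper_width 20.051285036023803
```

View pics/side7.png

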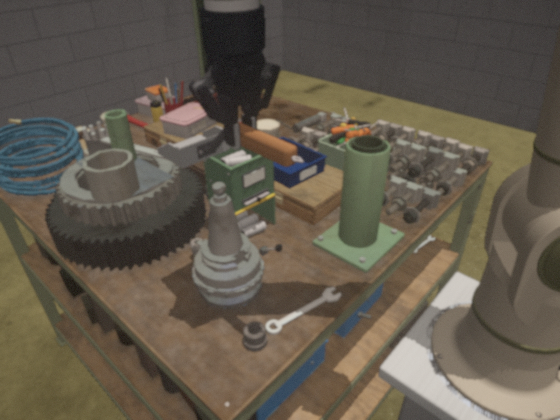

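Request:
{"fn": "move_arm", "kwargs": {"deltas": [[-1,0,-0.025,0.001,0],[-1,0,-0.05,0.002,0],[-1,0,-0.078,0.003,0],[-1,0,-0.105,0.004,0],[-1,0,-0.132,0.005,0],[-1,0,-0.158,0.006,0],[-1,0,-0.178,0.006,0],[-1,0,-0.188,0.006,0]]}}

```text
time: 8.88
tcp_pos: [367.5, 47.5, 339.8]
ee_rot: [[-0.0, 0.068, 0.998], [-0.0, 0.998, -0.068], [-1.0, -0.0, -0.0]]
force: [-0.5, -0.0, -2.2]
gripper_width: 20.1
```

```bash
python3 look.py 8; python3 - <<'E'
from fk import *
D=data()
s=(-1,1,-1,1,1,1,1)
f=lambda p: np.concatenate([fk(q,p,s)[0]-np.array(t) for q,t in D if 1]+[np.array(p[5:])*0.05])
r=least_squares(f,[-4.5,300,600,443,300,0,0,0],loss='soft_l1'); print(r.cost,np.round(r.x,1)); print(np.round(f(r.x).reshape(-1,3),1))
E
```

```text
time 8.9833
q [-23.838  -1.385   7.352 122.557   0.199  58.808  69.497]
tcp_pos [368.012  48.802 339.798]
ee_rot [[ 0.     0.068  0.998]
 [ 0.     0.998 -0.068]
 [-1.     0.     0.   ]]
force [ 0.471  0.548 -1.933]
moment [0.027 0.17  0.013]
gripper_width 19.88437507699037
52.8340028418081 [  -5.5 -167.2  642.   449.8 -101.9    0.8    4.4   -5.2]
[[14.2 -0.7  0. ]
 [ 2.8  1.5 -0.3]
 [ 0.1 -0.1  0. ]
 [-0.   0.1  0.1]
 [-1.4 -0.4  0.2]
 [ 0.2 -0.2 -0. ]
 [-0.4 16.6 -0. ]
 [-1.3 20.3  0. ]
 [ 0.   0.2 -0.3]]
```

View pics/top8.png

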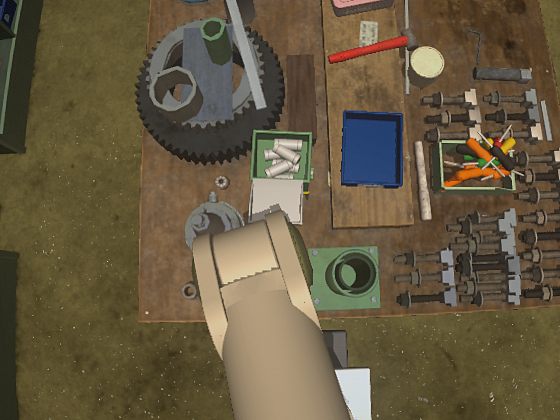

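Request:
{"fn": "move_arm", "kwargs": {"deltas": [[-1,0.02,0,-0.003,0],[-1,0.045,0,-0.008,0],[-1,0.07,0,-0.012,0],[-1,0.095,0,-0.012,0],[-1,0.12,0,-0.012,0],[-1,0.145,0,-0.012,0],[-1,0.165,0,-0.012,0],[-1,0.175,0,-0.012,0]]}}

```text
time: 9.65
tcp_pos: [355.8, 52.0, 162.6]
ee_rot: [[-0.003, 0.064, 0.998], [-0.0, 0.998, -0.064], [-1.0, -0.0, -0.002]]
force: [0.1, -0.3, -1.8]
gripper_width: 20.2
```

```bash
python3 look.py 9; python3 - <<'E'
import cv2
b=cv2.imread('pics/top9.png');a=cv2.imread('pics/side9.png')
cv2.imwrite('pics/t9c.png',cv2.resize(b[120:240,200:350],None,fx=5,fy=5,interpolation=cv2.INTER_CUBIC))
E
```

```text
time 9.75
q [-22.543  13.071   6.378 138.866  -3.066  28.383  72.702]
tcp_pos [355.738  51.786 163.11 ]
ee_rot [[-0.004  0.064  0.998]
 [-0.001  0.998 -0.064]
 [-1.    -0.001 -0.003]]
force [ 0.301  0.254 -1.239]
moment [ 0.011  0.208 -0.041]
gripper_width 20.197163673859848
```

View pics/side9.png

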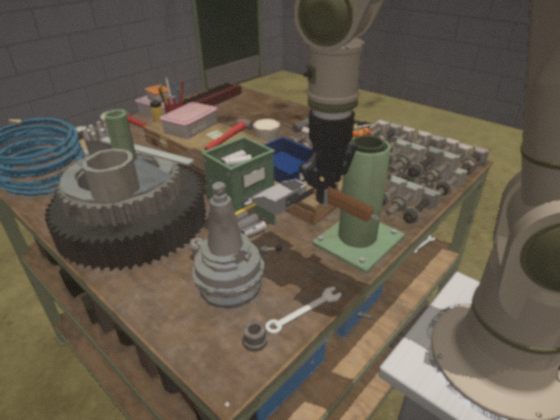

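View pics/t9c.png

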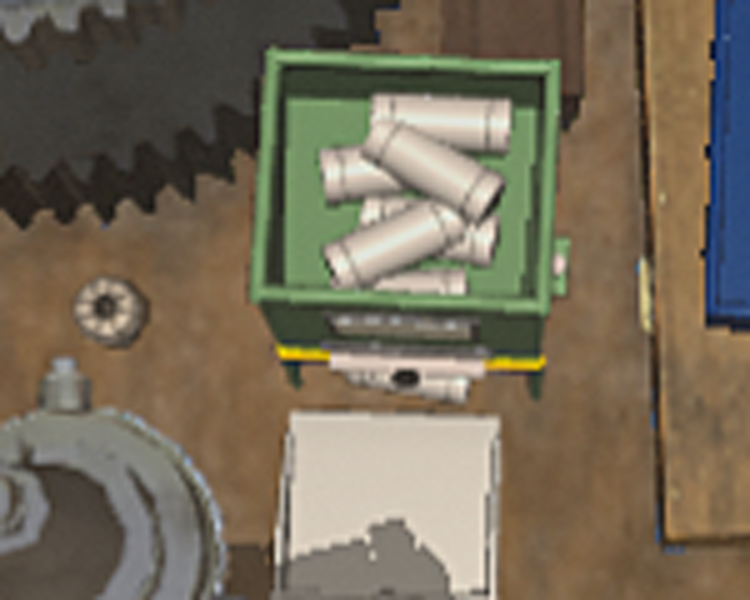

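```bash
python3 - <<'E'
from h import *
np.set_printoptions(precision=1,suppress=True)
b=grab('top')
for z in(130,144,160): 
    p=onz(b,[[200+291/5-.4,120+413/5-.4],[200+501/5-.4,120+416/5-.4]],z); print(z,p,np.linalg.norm(p[0]-p[1]),p.mean(0))
s=readout.observe(); print(s['tcp_pos'],s['ee_rot'])
E
```

```text
130 [[535.5  88.6 130. ]
 [531.2  -4.1 130. ]] 92.83580456306318 [533.4  42.2 130. ]
144 [[533.   87.4 144. ]
 [528.8  -4.1 144. ]] 91.58666851170882 [530.9  41.7 144. ]
160 [[530.1  86.1 160. ]
 [526.   -3.9 160. ]] 90.15908445301811 [528.   41.1 160. ]
[356.3  51.7 164. ] [[-0.   0.1  1. ]
 [-0.   1.  -0.1]
 [-1.  -0.  -0. ]]
```

Request:
{"fn": "move_arm", "kwargs": {"deltas": [[-1,0.015,0,0,0.005],[-1,0.03,0,0,0.01],[-1,0.045,0,0,0.015],[-1,0.06,0,0,0.02],[-1,0.075,0,0,0.02],[-1,0.09,0,0,0.02],[-1,0.1,0,0,0.02],[-1,0.103,0,0,0.02]]}}

```text
time: 10.47
tcp_pos: [357.3, 51.7, 61.0]
ee_rot: [[0.0, 0.085, 0.996], [0.001, 0.996, -0.085], [-1.0, 0.001, 0.0]]
force: [0.3, 0.1, -1.9]
gripper_width: 20.4
```

```bash
python3 look.py 10; python3 - <<'E'
import cv2
b=cv2.imread('pics/top10.png');a=cv2.imread('pics/side10.png')
cv2.imwrite('pics/t10c.png',cv2.resize(b[120:240,200:350],None,fx=5,fy=5,interpolation=cv2.INTER_CUBIC))
cv2.imwrite('pics/s10c.png',cv2.resize(a[140:290,180:380],None,fx=4,fy=4,interpolation=cv2.INTER_CUBIC))
E
```

```text
time 10.5667
q [-18.607  26.917   1.987 144.921  -6.462   8.21   74.672]
tcp_pos [357.077  51.3    61.681]
ee_rot [[ 0.     0.085  0.996]
 [ 0.     0.996 -0.085]
 [-1.     0.     0.   ]]
force [ 0.371 -0.902 -1.749]
moment [ 0.015  0.138 -0.029]
gripper_width 20.086165267530593
```

View pics/s10c.png

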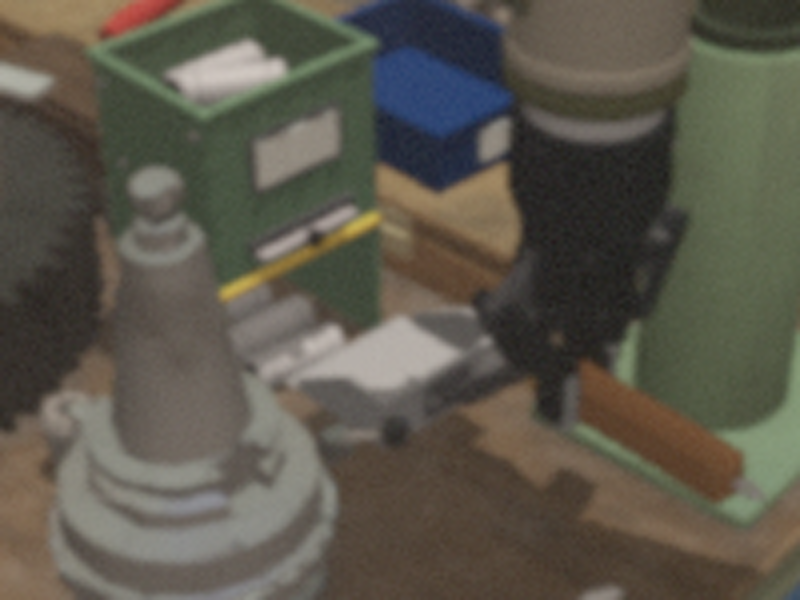

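View pics/t10c.png

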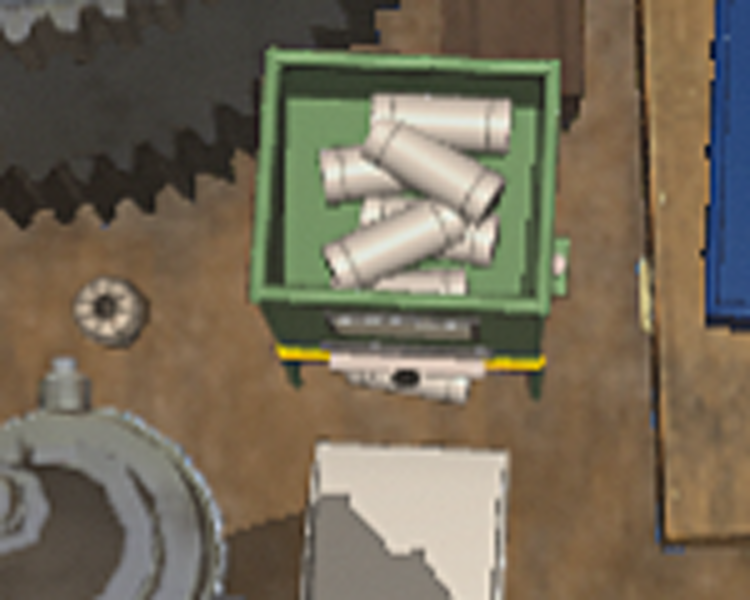

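```bash
python3 - <<'E'
from h import *
np.set_printoptions(precision=1,suppress=True)
b=grab('top');a=grab('side')
for z in(42,): 
    p=onz(b,[[200+315/5-.4,120+444/5-.4],[200+509/5-.4,120+452/5-.4]],z); print(z,p,np.linalg.norm(p[0]-p[1]),p.mean(0))
print('sl a right front',onz(b,[[200+466/5-.4,120+398/5-.4]],12),onz(b,[[200+350/5-.4,120+384/5-.4]],12))
print('tri lip L',tri(b,[[200+315/5-.4,120+444/5-.4]],a,[[180+298/4-.4,140+383/4-.4]]))
h=np.array([568.4,35.6]);ex=np.array([.9973,-.0732]);ey=np.array([.0732,.9973])
for u in ((300,340),(255,300),):pass
P=onz(a,[[180+270/4-.4,140+383/4-.4],[180+345/4-.4,140+340/4-.4],[180+240/4-.4,140+345/4-.4],[180+315/4-.4,140+300/4-.4]],12)
for q in P: print(q,(q[:2]-h)@ex,(q[:2]-h)@ey)
E
```

```text
42 [[535.9  84.6  42. ]
 [529.1  -8.   42. ]] 92.83112088298645 [532.5  38.3  42. ]
sl a right front [[561.4  12.   12. ]] [[570.3  68.9  12. ]]
tri lip L (array([532.6,  81.9,  42.6]), np.float64(8.066800623162633))
[570.4  64.6  12. ] -0.1502883192698162 29.10191650456231
[566.5   3.7  12. ] 0.45421042657318206 -31.958438436359327
[611.9  50.4  12. ] 42.260876428929784 17.97475760357244
[610.9 -14.6  12. ] 46.06916437692849 -46.9743602278229
```

Request:
{"fn": "move_arm", "kwargs": {"deltas": [[-1,0.002,0,0.004,0],[-1,0.006,0,0.01,0],[-1,0.011,0,0.016,0],[-1,0.016,0,0.022,0],[-1,0.021,0,0.028,0],[-1,0.026,0,0.033,0],[-1,0.029,0,0.036,0],[-1,0.03,0,0.036,0]]}}

```text
time: 11.33
tcp_pos: [393.0, 47.5, 30.7]
ee_rot: [[-0.0, 0.086, 0.996], [-0.0, 0.996, -0.086], [-1.0, -0.0, -0.0]]
force: [-0.5, 0.1, -1.4]
gripper_width: 20.3
```

Request:
{"fn": "move_arm", "kwargs": {"deltas": [[-1,0.001,0,0.002,0],[-1,0.002,0,0.004,0],[-1,0.004,0,0.007,0],[-1,0.006,0,0.01,0],[-1,0.008,0,0.013,0],[-1,0.01,0,0.016,0],[-1,0.011,0,0.018,0],[-1,0.011,0,0.018,0]]}}

```text
time: 12.0
tcp_pos: [410.9, 46.1, 20.3]
ee_rot: [[0.0, 0.086, 0.996], [0.0, 0.996, -0.086], [-1.0, 0.0, 0.0]]
force: [-0.3, -0.1, -1.9]
gripper_width: 20.5
```

```bash
python3 look.py 11; python3 - <<'E'
import cv2
b=cv2.imread('pics/top11.png');a=cv2.imread('pics/side11.png')
cv2.imwrite('pics/t11c.png',cv2.resize(b[120:240,200:350],None,fx=5,fy=5,interpolation=cv2.INTER_CUBIC))
cv2.imwrite('pics/s11c.png',cv2.resize(a[140:290,180:380],None,fx=4,fy=4,interpolation=cv2.INTER_CUBIC))
E
```

```text
time 12.1
q [-14.999  33.799   1.016 139.867  -5.092   6.37   75.989]
tcp_pos [410.236  46.033  20.452]
ee_rot [[-0.     0.086  0.996]
 [-0.     0.996 -0.086]
 [-1.    -0.    -0.   ]]
force [ 0.571 -0.124 -1.801]
moment [0.004 0.219 0.029]
gripper_width 20.329527759258184
```

View pics/s11c.png

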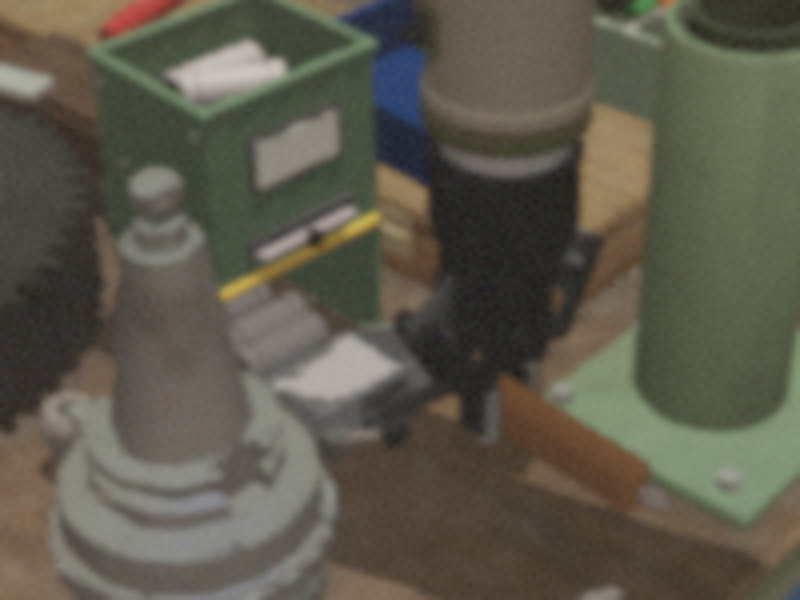

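View pics/t11c.png

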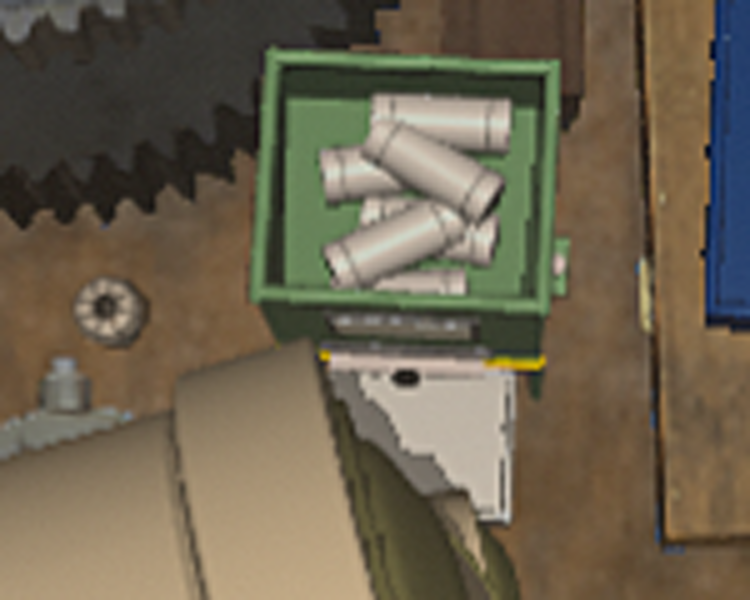

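Request:
{"fn": "move_arm", "kwargs": {"deltas": [[-1,0.001,0,0.004,0],[-1,0.0015,0,0.009,0],[-1,0.0015,0,0.014,0],[-1,0.0015,0,0.02,0],[-1,0.0015,0,0.026,0],[-1,0.0015,0,0.032,0],[-1,0.0015,0.0005,0.037,0],[-1,0.0015,0.0005,0.04,0]]}}

```text
time: 12.77
tcp_pos: [448.3, 42.9, 19.5]
ee_rot: [[-0.003, 0.085, 0.996], [-0.0, 0.996, -0.085], [-1.0, -0.001, -0.003]]
force: [-8.8, 0.4, 12.7]
gripper_width: 19.8
```

```bash
python3 look.py 12; python3 - <<'E'
import cv2
b=cv2.imread('pics/top12.png');a=cv2.imread('pics/side12.png')
cv2.imwrite('pics/s12c.png',cv2.resize(a[170:270,210:350],None,fx=5,fy=5,interpolation=cv2.INTER_CUBIC))
E
```

```text
time 12.8667
q [-13.628  34.686   1.377 134.955  -4.373  10.519  76.899]
tcp_pos [448.823  42.897  19.452]
ee_rot [[-0.002  0.086  0.996]
 [-0.     0.996 -0.086]
 [-1.    -0.    -0.002]]
force [-6.996  0.231  8.862]
moment [-0.058  0.667  0.05 ]
gripper_width 19.96164458485292
```

View pics/s12c.png

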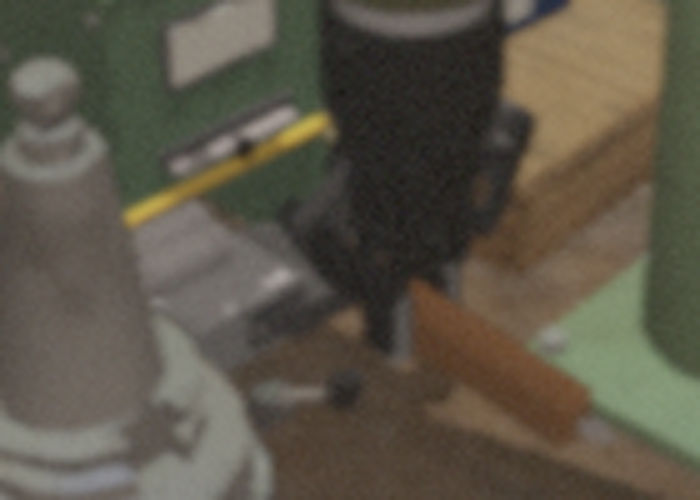

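Request:
{"fn": "move_arm", "kwargs": {"deltas": [[-1,-0.0005,0,0.004,0],[-1,-0.0005,0,0.009,0],[-1,-0.0005,0,0.014,0],[-1,-0.0005,0,0.019,0],[-1,-0.0005,0,0.024,0],[-1,-0.0005,0,0.029,0],[-1,-0.0005,0.0005,0.033,0],[-1,-0.0005,0.0005,0.036,0]]}}

```text
time: 13.53
tcp_pos: [484.2, 40.4, 19.8]
ee_rot: [[-0.003, 0.085, 0.996], [-0.0, 0.996, -0.085], [-1.0, -0.001, -0.003]]
force: [-7.7, 0.8, 10.6]
gripper_width: 20.0
```

```bash
python3 look.py 13; python3 - <<'E'
import cv2
b=cv2.imread('pics/top13.png');a=cv2.imread('pics/side13.png')
cv2.imwrite('pics/s13c.png',cv2.resize(a[170:270,210:350],None,fx=5,fy=5,interpolation=cv2.INTER_CUBIC))
E
```

```text
time 13.6333
q [-12.563  35.565   1.621 130.4    -3.899  14.202  77.63 ]
tcp_pos [484.83   40.364  19.832]
ee_rot [[-0.002  0.086  0.996]
 [-0.     0.996 -0.086]
 [-1.    -0.    -0.002]]
force [-5.507  0.235  7.854]
moment [-0.007  0.802  0.03 ]
gripper_width 20.06653003656492
```

View pics/s13c.png

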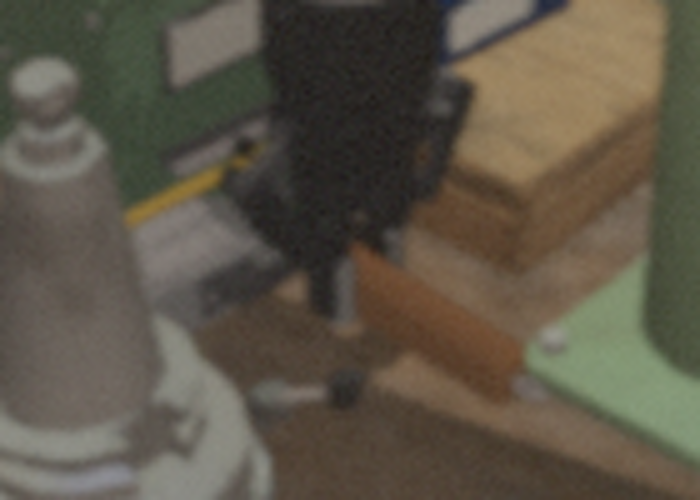

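Request:
{"fn": "move_arm", "kwargs": {"deltas": [[-1,0,0,0.002,0],[-1,0,0,0.004,0],[-1,0,0,0.006,0],[-1,0,0,0.007,0],[-1,0,0,0.008,0],[-1,0,0,0.008,0],[-1,0,0,0.008,0],[-1,0,0,0.008,0]]}}

```text
time: 14.3
tcp_pos: [492.0, 39.7, 19.8]
ee_rot: [[-0.003, 0.085, 0.996], [-0.0, 0.996, -0.085], [-1.0, -0.001, -0.003]]
force: [-7.5, 0.7, 9.9]
gripper_width: 19.9
```

```bash
python3 look.py 14; python3 - <<'E'
import cv2,numpy as np
a=cv2.imread('pics/side14.png')
im=np.clip(a[190:250,220:300].astype(float)*1.8,0,255).astype('uint8')
cv2.imwrite('pics/s14c.png',cv2.resize(im,None,fx=9,fy=9,interpolation=cv2.INTER_CUBIC))
E
```

```text
time 14.4
q [-12.337  35.781   1.65  129.452  -3.812  14.994  77.792]
tcp_pos [491.942  39.714  19.838]
ee_rot [[-0.003  0.085  0.996]
 [-0.     0.996 -0.085]
 [-1.    -0.001 -0.003]]
force [-7.193  0.826  9.827]
moment [ 0.139  1.234 -0.036]
gripper_width 20.03478502946074
```

View pics/s14c.png

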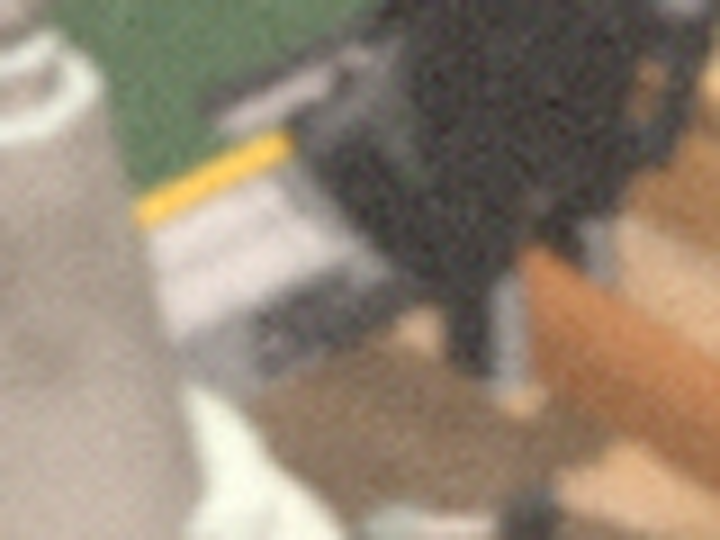

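Request:
{"fn": "move_arm", "kwargs": {"deltas": [[-1,0,0,0,0],[-1,0.002,0,-0.001,0],[-1,0.004,0,-0.003,0],[-1,0.007,0,-0.005,0],[-1,0.01,0,-0.0075,0],[-1,0.013,0,-0.0095,0],[-1,0.016,0,-0.012,0],[-1,0.017,0,-0.0125,0]], "grip_force": 30}}

```text
time: 15.07
tcp_pos: [481.8, 41.2, 2.9]
ee_rot: [[0.001, 0.085, 0.996], [0.0, 0.996, -0.085], [-1.0, 0.001, 0.001]]
force: [-3.8, 1.7, 12.2]
gripper_width: 20.0
```

```bash
python3 look.py 15; python3 - <<'E'
import cv2,numpy as np
a=cv2.imread('pics/side15.png')
im=np.clip(a[180:260,200:310].astype(float)*1.6,0,255).astype('uint8')
cv2.imwrite('pics/s15c.png',cv2.resize(im,None,fx=7,fy=7,interpolation=cv2.INTER_CUBIC))
E
```

```text
time 15.1667
q [-12.496  37.368   1.277 131.312  -4.01   11.295  77.591]
tcp_pos [481.772  41.223   3.034]
ee_rot [[ 0.001  0.085  0.996]
 [ 0.     0.996 -0.085]
 [-1.     0.     0.001]]
force [-3.749  0.589 10.828]
moment [ 0.159 -0.113  0.166]
gripper_width 19.89815068977981
```

View pics/s15c.png

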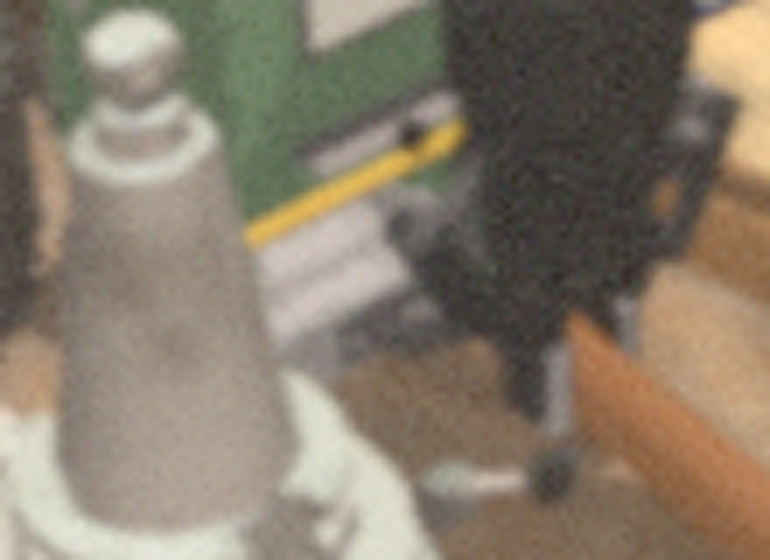

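Request:
{"fn": "move_arm", "kwargs": {"deltas": [[-1,0,0,0,0],[-1,0,0,0,0],[-1,0,0,0,0],[-1,-0.002,0,0,0],[-1,-0.005,0,0,0],[-1,-0.009,0,0,0],[-1,-0.013,0,0,0],[-1,-0.015,0,0,0]], "grip_force": 120}}

```text
time: 15.83
tcp_pos: [481.5, 40.8, 18.0]
ee_rot: [[-0.0, 0.086, 0.996], [-0.0, 0.996, -0.086], [-1.0, -0.0, -0.0]]
force: [-0.1, 0.2, -4.3]
gripper_width: 20.3
```

```bash
python3 look.py 16; python3 - <<'E'
import cv2,numpy as np
a=cv2.imread('pics/side16.png')
im=np.clip(a[180:260,200:310].astype(float)*1.6,0,255).astype('uint8')
cv2.imwrite('pics/s16c.png',cv2.resize(im,None,fx=7,fy=7,interpolation=cv2.INTER_CUBIC))
E
```

```text
time 15.9333
q [-12.683  35.673   1.577 130.963  -3.963  13.378  77.535]
tcp_pos [481.71  40.91  17.88]
ee_rot [[ 0.     0.086  0.996]
 [ 0.     0.996 -0.086]
 [-1.     0.     0.   ]]
force [-0.448  0.435 -2.854]
moment [-0.     0.368  0.003]
gripper_width 20.118000075472764
```

View pics/s16c.png

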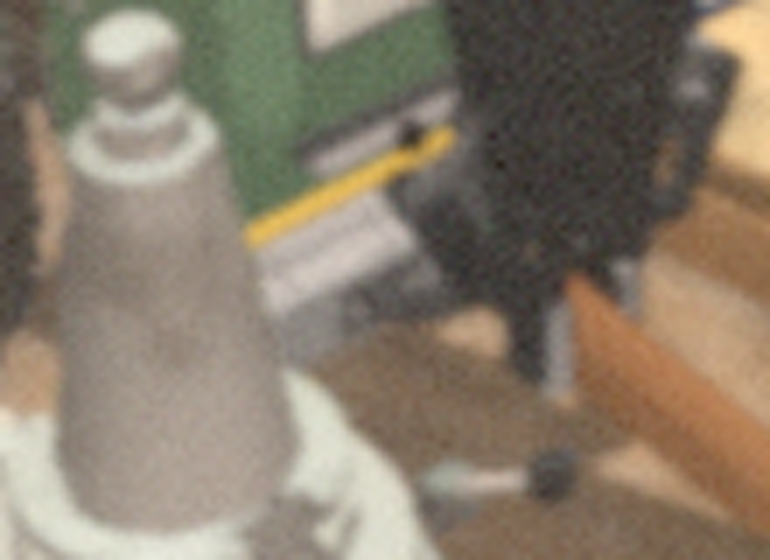

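Request:
{"fn": "move_arm", "kwargs": {"deltas": [[-1,0,0,-0.001,0],[-1,0,0,-0.003,0],[-1,0,0,-0.006,0],[-1,0,0,-0.01,0],[-1,0,-0.0005,-0.015,0],[-1,0,-0.0005,-0.021,0],[-1,0,-0.0005,-0.027,0],[-1,0,-0.0005,-0.033,0]]}}

```text
time: 16.6
tcp_pos: [447.8, 43.3, 17.5]
ee_rot: [[-0.0, 0.086, 0.996], [-0.0, 0.996, -0.086], [-1.0, -0.0, -0.0]]
force: [-0.9, 0.4, -4.2]
gripper_width: 19.8
```

Request:
{"fn": "move_arm", "kwargs": {"deltas": [[-1,0,0,-0.006,0],[-1,0,0,-0.012,0],[-1,0,0,-0.018,0],[-1,0,0,-0.024,0],[-1,-0.001,-0.0005,-0.03,0],[-1,-0.003,-0.0005,-0.036,0],[-1,-0.005,-0.0005,-0.041,0],[-1,-0.008,-0.0005,-0.046,0]]}}

```text
time: 17.27
tcp_pos: [402.3, 46.7, 25.7]
ee_rot: [[-0.0, 0.086, 0.996], [-0.0, 0.996, -0.086], [-1.0, -0.0, -0.0]]
force: [0.6, 0.4, -3.2]
gripper_width: 20.4
```

```bash
python3 look.py 17; python3 - <<'E'
import cv2,numpy as np
a=cv2.imread('pics/side17.png');b=cv2.imread('pics/top17.png')
im=np.clip(a[170:270,200:330].astype(float)*1.6,0,255).astype('uint8')
cv2.imwrite('pics/s17c.png',cv2.resize(im,None,fx=6,fy=6,interpolation=cv2.INTER_CUBIC))
cv2.imwrite('pics/t17c.png',cv2.resize(b[120:240,200:350],None,fx=5,fy=5,interpolation=cv2.INTER_CUBIC))
E
```

```text
time 17.3667
q [-15.365  32.911   0.993 140.729  -4.859   6.403  75.397]
tcp_pos [401.938  46.685  25.971]
ee_rot [[-0.     0.085  0.996]
 [-0.     0.996 -0.085]
 [-1.    -0.    -0.   ]]
force [-0.061  0.01  -3.338]
moment [ 0.03   0.422 -0.017]
gripper_width 20.335337618281546
```

View pics/s17c.png

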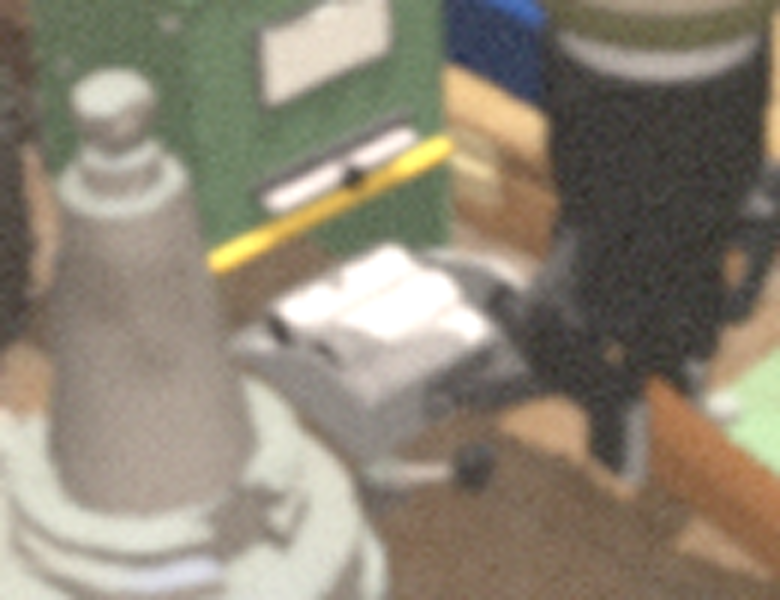

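View pics/t17c.png

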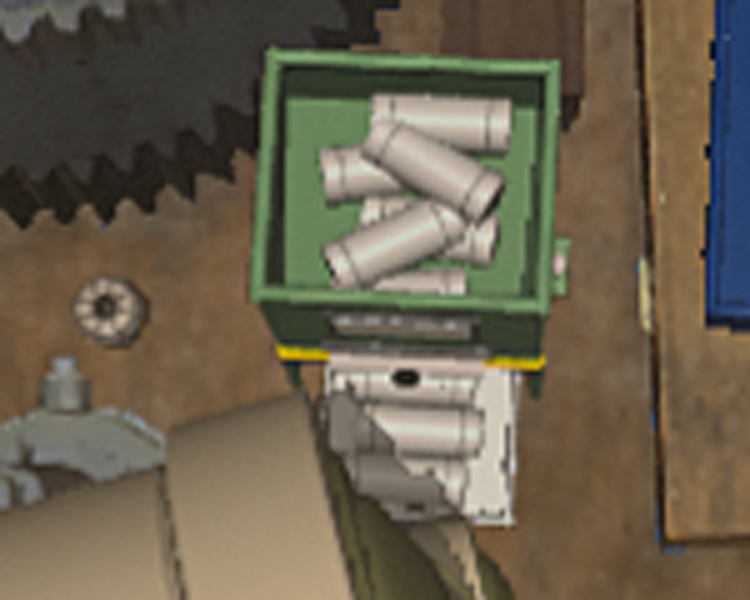

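Request:
{"fn": "move_arm", "kwargs": {"deltas": [[-1,-0.002,0,-0.001,0],[-1,-0.005,0,-0.004,0],[-1,-0.009,0,-0.009,0],[-1,-0.014,0,-0.015,0],[-1,-0.02,0,-0.022,0],[-1,-0.026,0,-0.03,0],[-1,-0.031,0,-0.037,0],[-1,-0.034,0,-0.042,0]]}}

```text
time: 18.03
tcp_pos: [359.7, 50.3, 60.3]
ee_rot: [[0.0, 0.085, 0.996], [0.0, 0.996, -0.085], [-1.0, 0.0, 0.0]]
force: [0.0, 0.3, -2.7]
gripper_width: 20.3
```

Request:
{"fn": "move_arm", "kwargs": {"deltas": [[-1,-0.004,0,-0.003,0],[-1,-0.01,0,-0.005,0],[-1,-0.017,0,-0.006,0],[-1,-0.025,0,-0.006,0],[-1,-0.034,0,-0.006,0],[-1,-0.043,0,-0.006,0],[-1,-0.052,0,-0.006,0],[-1,-0.06,0,-0.006,0]]}}

```text
time: 18.7
tcp_pos: [355.2, 50.8, 120.5]
ee_rot: [[0.001, 0.086, 0.996], [0.0, 0.996, -0.086], [-1.0, 0.0, 0.001]]
force: [1.0, 0.4, -3.9]
gripper_width: 20.4
```

```bash
python3 look.py 18; python3 - <<'E'
import cv2,numpy as np
a=cv2.imread('pics/side18.png');b=cv2.imread('pics/top18.png')
im=np.clip(a[130:270,200:380].astype(float)*1.5,0,255).astype('uint8')
cv2.imwrite('pics/s18c.png',cv2.resize(im,None,fx=4,fy=4,interpolation=cv2.INTER_CUBIC))
cv2.imwrite('pics/t18c.png',cv2.resize(b[120:240,200:350],None,fx=5,fy=5,interpolation=cv2.INTER_CUBIC))
E
```

```text
time 18.8
q [-20.808  18.349   4.655 141.965  -4.361  19.648  72.788]
tcp_pos [355.725  50.954 120.716]
ee_rot [[ 0.002  0.086  0.996]
 [ 0.001  0.996 -0.086]
 [-1.     0.001  0.002]]
force [ 0.929 -0.091 -3.574]
moment [0.087 0.335 0.037]
gripper_width 20.131830768531593
```

View pics/s18c.png

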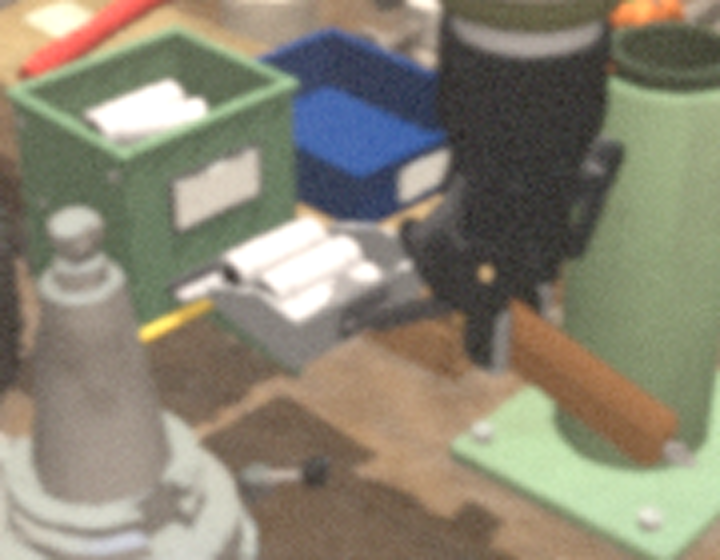

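View pics/t18c.png

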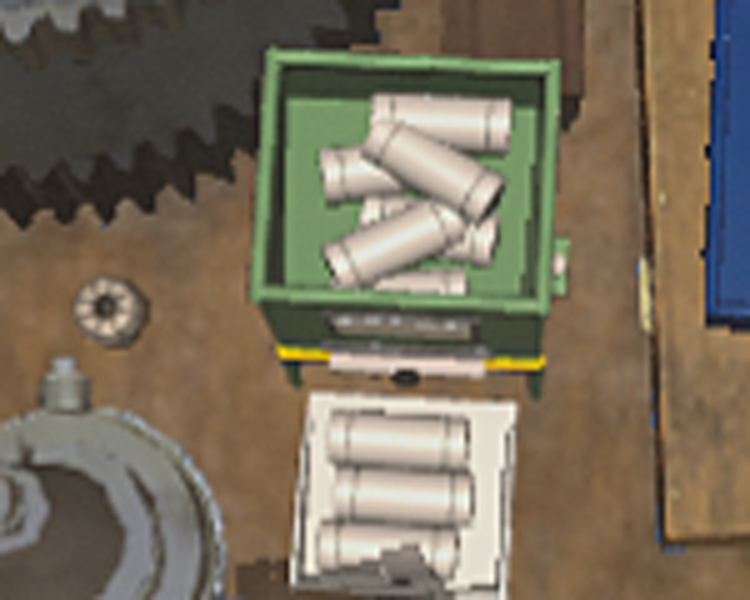

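Request:
{"fn": "move_arm", "kwargs": {"deltas": [[-1,-0.01,0,0,0],[-1,-0.025,0,0,0],[-1,-0.045,0,0,0],[-1,-0.068,0,0,0],[-1,-0.091,0,0,0],[-1,-0.114,0,0,0],[-1,-0.135,0,0,0],[-1,-0.15,0,0,0]]}}

```text
time: 19.47
tcp_pos: [355.0, 50.8, 271.0]
ee_rot: [[0.001, 0.086, 0.996], [0.001, 0.996, -0.086], [-1.0, 0.001, 0.001]]
force: [0.2, 0.4, -2.9]
gripper_width: 20.1
```

Request:
{"fn": "move_arm", "kwargs": {"deltas": [[-1,-0.01,-0.002,0.002,0],[-1,-0.018,-0.008,0.006,-0.01],[-1,-0.025,-0.017,0.013,-0.025],[-1,-0.03,-0.029,0.022,-0.04],[-1,-0.03,-0.044,0.034,-0.055],[-1,-0.03,-0.06,0.046,-0.07],[-1,-0.03,-0.076,0.058,-0.085],[-1,-0.03,-0.092,0.07,-0.1]]}}

```text
time: 20.13
tcp_pos: [416.8, -47.7, 299.1]
ee_rot: [[-0.001, -0.015, 1.0], [-0.0, 1.0, 0.015], [-1.0, -0.0, -0.001]]
force: [0.7, 0.4, -3.9]
gripper_width: 20.2
```

```bash
python3 look.py 19 top; python3 - <<'E'
import cv2,numpy as np
b=cv2.imread('pics/top19.png')
cv2.imwrite('pics/t19c.png',b[60:300,180:460])
E
```

```text
time 20.1833
q [-14.536   5.426  15.122 121.995  -1.657  52.713  92.301]
tcp_pos [418.902 -50.741 299.295]
ee_rot [[ 0.001 -0.014  1.   ]
 [-0.002  1.     0.014]
 [-1.    -0.002  0.001]]
force [ 3.537 -3.145 -1.956]
moment [-0.446 -0.007 -0.149]
gripper_width 20.351670388123516
```

View pics/t19c.png

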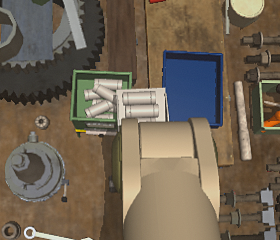

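Request:
{"fn": "move_arm", "kwargs": {"deltas": [[-1,0,-0.016,0.011,-0.015],[-1,0,-0.034,0.022,-0.033],[-1,0,-0.053,0.034,-0.05],[-1,0,-0.073,0.047,-0.07],[-1,0,-0.093,0.06,-0.09],[-1,0,-0.113,0.072,-0.11],[-1,0,-0.13,0.083,-0.125],[-1,0,-0.14,0.09,-0.133]]}}

```text
time: 20.85
tcp_pos: [509.3, -187.6, 298.8]
ee_rot: [[-0.001, -0.146, 0.989], [-0.001, 0.989, 0.146], [-1.0, -0.001, -0.001]]
force: [-0.1, -0.2, -2.8]
gripper_width: 20.1
```

Request:
{"fn": "move_arm", "kwargs": {"deltas": [[-1,0.004,-0.003,0.001,0],[-1,0.012,-0.005,0.002,0],[-1,0.024,-0.005,0.002,0],[-1,0.038,-0.005,0.002,0],[-1,0.053,-0.005,0.002,0],[-1,0.068,-0.005,0.002,0],[-1,0.08,-0.005,0.002,0],[-1,0.086,-0.005,0.002,0]]}}

```text
time: 21.52
tcp_pos: [509.9, -188.6, 211.3]
ee_rot: [[-0.003, -0.148, 0.989], [0.001, 0.989, 0.148], [-1.0, 0.002, -0.003]]
force: [-0.0, 1.0, -4.1]
gripper_width: 20.1
```

```bash
python3 look.py 20; python3 - <<'E'
import cv2,numpy as np
a=cv2.imread('pics/side20.png');b=cv2.imread('pics/top20.png')
im=np.clip(a[80:220,220:420].astype(float)*1.5,0,255).astype('uint8')
cv2.imwrite('pics/s20c.png',cv2.resize(im,None,fx=4,fy=4,interpolation=cv2.INTER_CUBIC))
cv2.imwrite('pics/t20c.png',cv2.resize(b[90:240,280:450],None,fx=4,fy=4,interpolation=cv2.INTER_CUBIC))
E
```

```text
time 21.6167
q [  1.617  21.509  17.365 115.11   -8.931  44.794 122.688]
tcp_pos [ 510.365 -189.14   212.151]
ee_rot [[-0.003 -0.147  0.989]
 [ 0.001  0.989  0.147]
 [-1.     0.001 -0.003]]
force [ 1.1   -0.335 -2.22 ]
moment [-0.051  0.395 -0.071]
gripper_width 19.97100169111607
```

View pics/s20c.png

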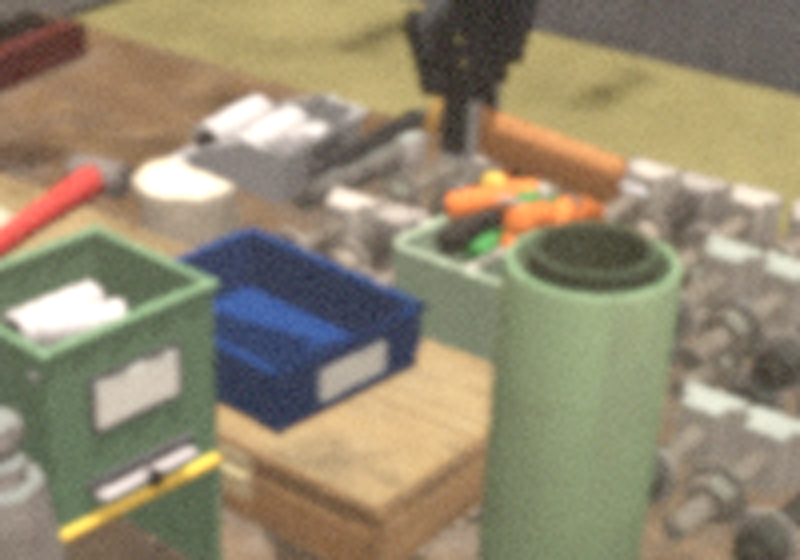

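View pics/t20c.png

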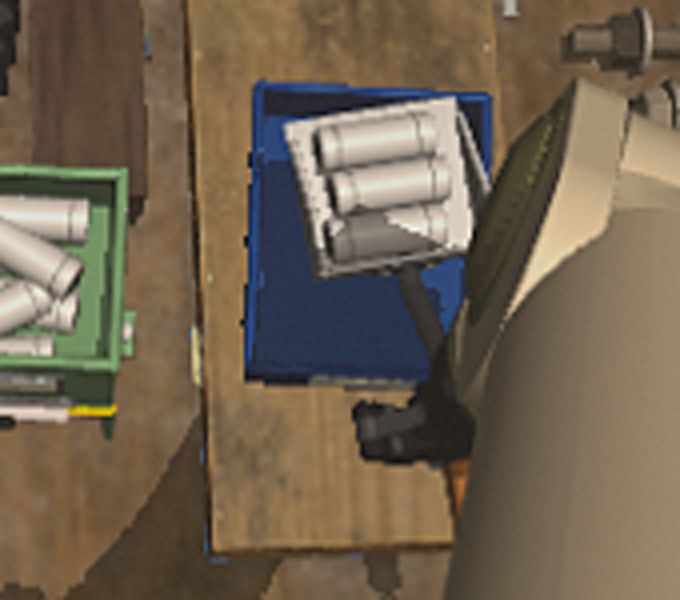

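```bash
python3 - <<'E'
from h import *
np.set_printoptions(precision=1,suppress=True)
b=grab('top');a=grab('side')
T=lambda x,y:[[280+x/4-.4,90+y/4-.4]]
p=np.r_[onz(b,T(284,122),225),onz(b,T(457,98),225)];print(p,p.mean(0),np.linalg.norm(p[0]-p[1]))
p=np.r_[onz(b,T(320,277),241),onz(b,T(490,245),241)];print(p,p.mean(0),np.linalg.norm(p[0]-p[1]))
E
```

```text
[[ 685.6 -114.6  225. ]
 [ 696.6 -206.3  225. ]] [ 691.1 -160.5  225. ] 92.29458145113699
[[ 597.5 -126.2  241. ]
 [ 611.8 -213.6  241. ]] [ 604.6 -169.9  241. ] 88.56874354755776
```

Request:
{"fn": "move_arm", "kwargs": {"deltas": [[-1,0.004,0,0,0],[-1,0.01,0,0,0],[-1,0.018,0,0,0],[-1,0.026,0,0,0],[-1,0.034,0,0,0],[-1,0.04,0,0,0],[-1,0.042,0,0,0],[-1,0.042,0,0,0]]}}

```text
time: 22.38
tcp_pos: [511.1, -190.1, 170.6]
ee_rot: [[-0.001, -0.147, 0.989], [0.0, 0.989, 0.147], [-1.0, 0.0, -0.001]]
force: [-0.1, 0.8, -3.6]
gripper_width: 20.4
```

Request:
{"fn": "move_arm", "kwargs": {"deltas": [[-1,0,0,0,0],[-1,0,0,0,0],[-1,0,0,0,0],[-1,0,0,0,0],[-1,0,0,0,0],[-1,0,0,0,0],[-1,0,0,0,0],[-1,0,0,0,0]], "grip_force": 20}}

```text
time: 23.05
tcp_pos: [511.5, -190.2, 171.5]
ee_rot: [[0.0, -0.147, 0.989], [-0.0, 0.989, 0.147], [-1.0, -0.0, 0.0]]
force: [-0.7, -0.2, -2.7]
gripper_width: 20.2
```

```bash
cat > v.py <<'E'
import cv2,numpy as np,sys
n=sys.argv[1]
a=cv2.imread(f'pics/side{n}.png');b=cv2.imread(f'pics/top{n}.png')
im=np.clip(a[80:220,220:420].astype(float)*1.5,0,255).astype('uint8')
cv2.imwrite(f'pics/s{n}c.png',cv2.resize(im,None,fx=4,fy=4,interpolation=cv2.INTER_CUBIC))
cv2.imwrite(f'pics/t{n}c.png',cv2.resize(b[90:240,280:450],None,fx=4,fy=4,interpolation=cv2.INTER_CUBIC))
E
python3 look.py 21; python3 v.py 21
```

```text
time 23.15
q [  2.809  24.562  16.173 117.439 -10.527  39.333 124.199]
tcp_pos [ 511.565 -190.198  171.526]
ee_rot [[ 0.    -0.147  0.989]
 [-0.     0.989  0.147]
 [-1.    -0.     0.   ]]
force [ 0.249 -0.114 -3.191]
moment [-0.044  0.422  0.037]
gripper_width 20.209173055766914
```

View pics/s21c.png

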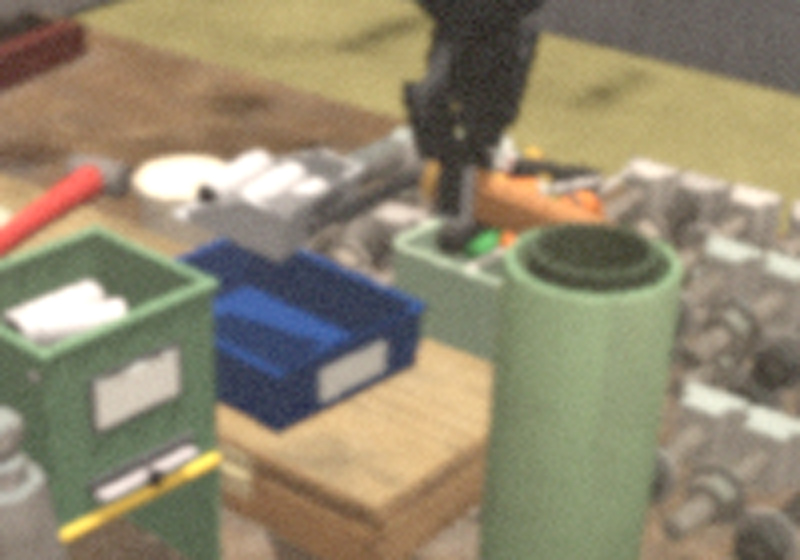

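View pics/t21c.png

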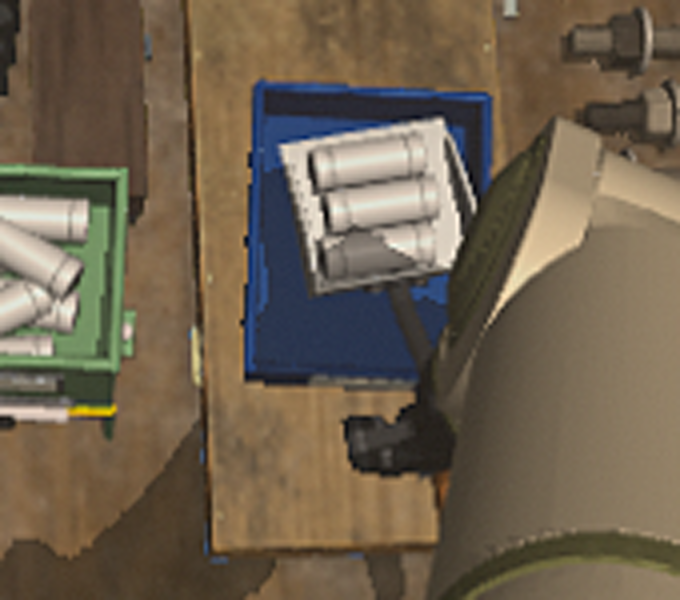

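Request:
{"fn": "move_arm", "kwargs": {"deltas": [[-1,0,0,0.002,0],[-1,0,0,0.005,0],[-1,0,0,0.01,0],[-1,0,0,0.015,0],[-0.7,0,0,0.015,0],[-0.6,0,0,0.015,0],[-0.57,0,0,0.015,0],[-0.55,0,0,0.015,0]], "grip_force": 20}}

```text
time: 23.82
tcp_pos: [526.2, -188.1, 171.4]
ee_rot: [[-0.0, -0.147, 0.989], [-0.0, 0.989, 0.147], [-1.0, -0.0, -0.0]]
force: [0.9, 0.6, -3.1]
gripper_width: 20.2
```

```bash
python3 look.py 22; python3 v.py 22
```

```text
time 23.9167
q [  2.355  25.409  16.143 115.835 -10.662  40.137 123.625]
tcp_pos [ 526.157 -188.031  171.475]
ee_rot [[-0.    -0.147  0.989]
 [ 0.     0.989  0.147]
 [-1.     0.    -0.   ]]
force [ 0.456 -0.052 -2.473]
moment [-0.076  0.374  0.008]
gripper_width 19.841988868703826
```

View pics/t22c.png

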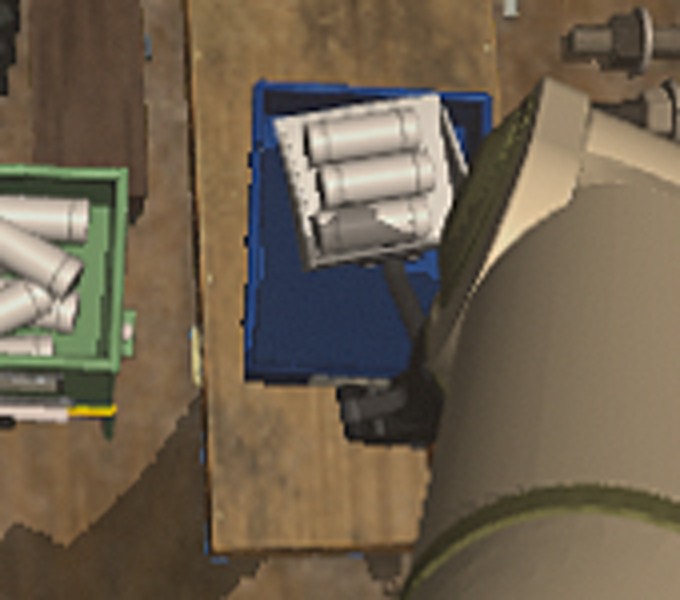

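Still held. I'll ease the opening in finer steps.

Request:
{"fn": "move_arm", "kwargs": {"deltas": [[-0.545,0,0,0,0],[-0.54,0,0,0,0],[-0.535,0,0,0,0],[-0.53,0,0,0,0],[-0.53,0,0,0,0],[-0.525,0,0,0,0],[-0.525,0,0,0,0],[-0.525,0,0,0,0]], "grip_force": 20}}

```text
time: 24.58
tcp_pos: [526.4, -188.0, 171.5]
ee_rot: [[0.0, -0.147, 0.989], [-0.0, 0.989, 0.147], [-1.0, -0.0, 0.0]]
force: [0.2, -0.1, -3.8]
gripper_width: 20.4
```

```bash
python3 look.py 23; python3 v.py 23
```

```text
time 24.6833
q [  2.353  25.414  16.14  115.818 -10.664  40.136 123.626]
tcp_pos [ 526.376 -188.027  171.512]
ee_rot [[ 0.    -0.147  0.989]
 [-0.     0.989  0.147]
 [-1.    -0.     0.   ]]
force [-0.264 -0.003 -3.171]
moment [-0.048  0.392  0.046]
gripper_width 21.073756167257798
```

View pics/t23c.png

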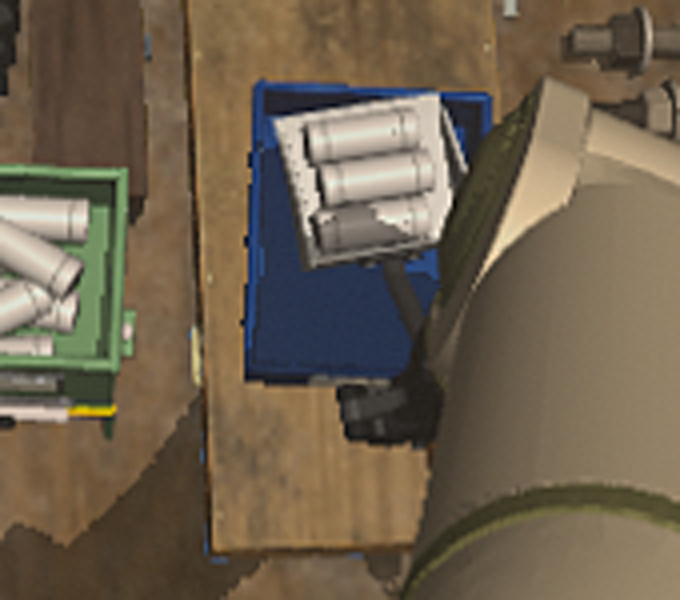

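Request:
{"fn": "move_arm", "kwargs": {"deltas": [[-0.52,0,0,0,0],[-0.52,0,0,0,0],[-0.515,0,0,0,0],[-0.515,0,0,0,0],[-0.51,0,0,0,0],[-0.505,0,0,0,0],[-0.55,0,0,0,0],[-0.55,0,0,0,0]], "grip_force": 20}}

```text
time: 25.35
tcp_pos: [526.4, -188.0, 171.5]
ee_rot: [[-0.0, -0.147, 0.989], [-0.0, 0.989, 0.147], [-1.0, -0.0, -0.0]]
force: [-0.7, 0.6, -3.0]
gripper_width: 21.5
```

```bash
python3 look.py 24; python3 v.py 24
```

```text
time 25.45
q [  2.352  25.413  16.138 115.817 -10.663  40.138 123.626]
tcp_pos [ 526.382 -188.003  171.52 ]
ee_rot [[ 0.    -0.147  0.989]
 [-0.     0.989  0.147]
 [-1.    -0.     0.   ]]
force [ 0.292  0.642 -2.335]
moment [-0.091  0.383 -0.009]
gripper_width 21.343021068377922
```

View pics/t24c.png

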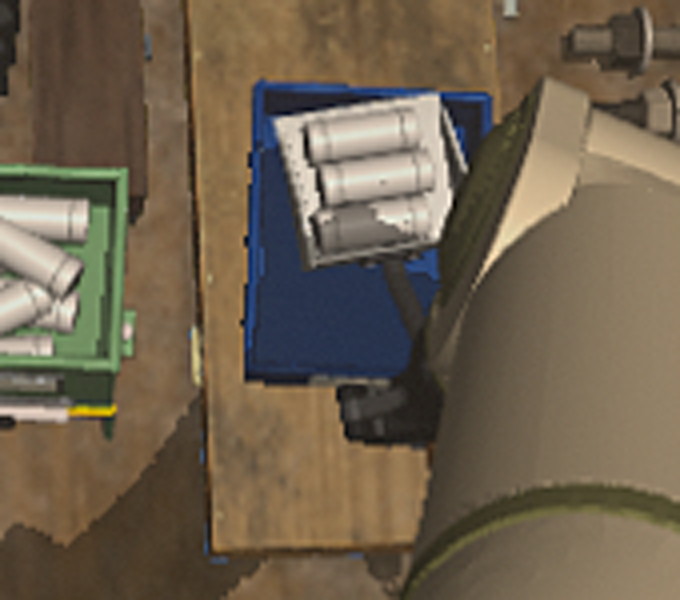

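Request:
{"fn": "move_arm", "kwargs": {"deltas": [[-0.51,0,0,0,0],[-0.5,0,0,0,0],[-0.5,0,0,0,0],[-0.495,0,0,0,0],[-0.495,0,0,0,0],[-0.49,0,0,0,0],[-0.49,0,0,0,0],[-0.52,0,0,0,0]], "grip_force": 20}}

```text
time: 26.12
tcp_pos: [527.0, -188.2, 171.8]
ee_rot: [[0.001, -0.147, 0.989], [-0.0, 0.989, 0.147], [-1.0, -0.001, 0.001]]
force: [1.1, -0.9, -1.1]
gripper_width: 21.5
```

```bash
python3 look.py 25; python3 v.py 25
```

```text
time 26.2167
q [  2.351  25.404  16.141 115.786 -10.671  40.113 123.625]
tcp_pos [ 526.923 -188.152  171.765]
ee_rot [[ 0.001 -0.147  0.989]
 [-0.     0.989  0.147]
 [-1.    -0.     0.001]]
force [ 1.783 -0.924 -0.848]
moment [-0.021 -0.334 -0.08 ]
gripper_width 21.69319802741493
```

View pics/t25c.png

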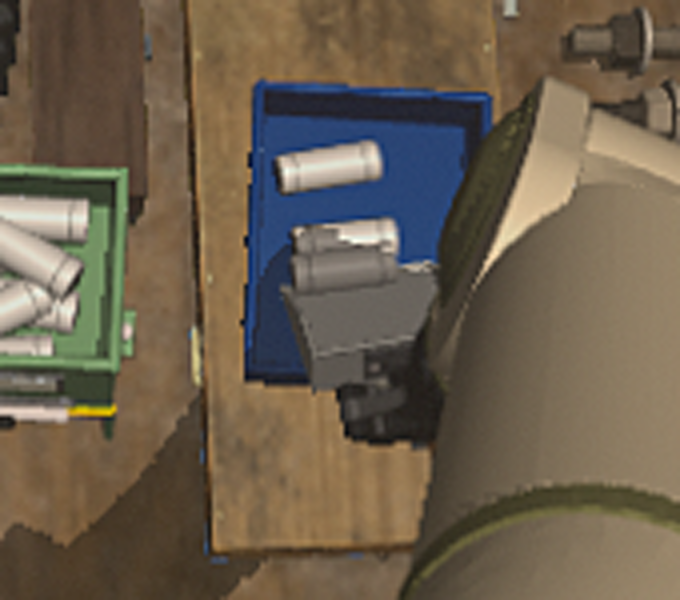

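Request:
{"fn": "move_arm", "kwargs": {"deltas": [[-1,0,0,0,0],[-1,0,0,0,0],[-1,0,0,0,0],[-1,-0.003,0,-0.001,0],[-1,-0.008,0,-0.002,0],[-1,-0.015,0,-0.003,0],[-1,-0.024,0,-0.003,0],[-1,-0.034,0,-0.003,0]], "grip_force": 120}}

```text
time: 26.88
tcp_pos: [523.0, -188.4, 206.4]
ee_rot: [[-0.001, -0.147, 0.989], [0.0, 0.989, 0.147], [-1.0, 0.0, -0.001]]
force: [-0.2, -0.0, -2.3]
gripper_width: 20.1
```

```bash
python3 look.py 26; python3 v.py 26
```

```text
time 26.9833
q [  1.49   22.595  17.215 114.08   -9.373  44.436 122.584]
tcp_pos [ 524.408 -188.858  207.627]
ee_rot [[ 0.003 -0.147  0.989]
 [-0.001  0.989  0.147]
 [-1.    -0.001  0.003]]
force [ 0.419 -0.098 -1.268]
moment [-0.038  0.083  0.035]
gripper_width 20.276389711199332
```

View pics/t26c.png

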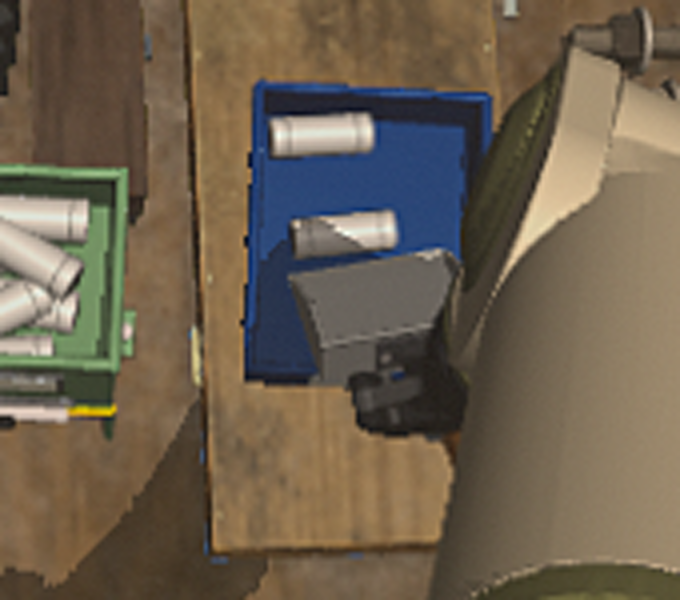

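View pics/s26c.png

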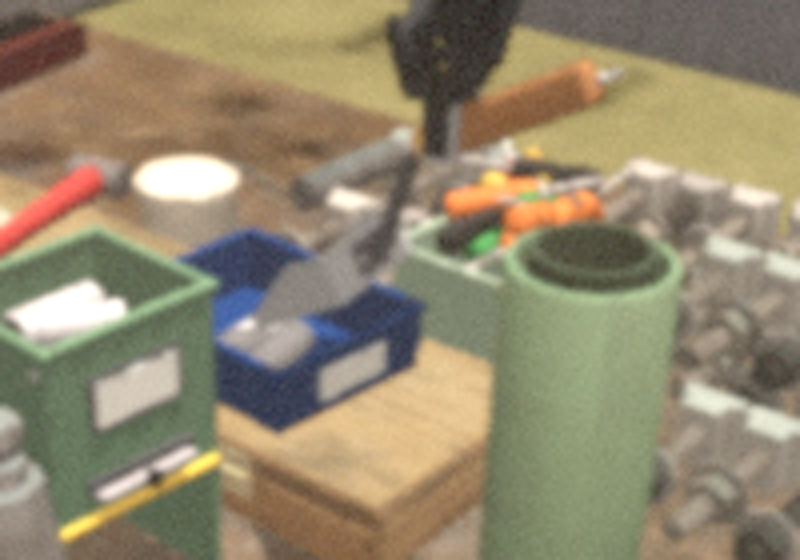

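Request:
{"fn": "move_arm", "kwargs": {"deltas": [[-1,-0.015,0,0,0],[-1,-0.035,0,0,0],[-1,-0.06,0,0,0],[-1,-0.085,0,0,0],[-1,-0.11,0,0,0],[-1,-0.135,0,0,0],[-1,-0.16,0,0,0],[-1,-0.185,0,0,0]]}}

```text
time: 27.65
tcp_pos: [523.0, -188.3, 391.9]
ee_rot: [[0.0, -0.147, 0.989], [0.0, 0.989, 0.147], [-1.0, 0.0, 0.0]]
force: [0.3, 0.3, -2.0]
gripper_width: 20.7
```

```bash
python3 look.py 27; python3 v.py 27
```

```text
time 27.75
q [ -1.676  12.634  19.953  99.492  -4.659  68.289 117.961]
tcp_pos [ 524.868 -189.155  394.528]
ee_rot [[ 0.007 -0.147  0.989]
 [-0.001  0.989  0.147]
 [-1.    -0.002  0.006]]
force [ 0.723 -0.514 -2.038]
moment [-0.035  0.118  0.033]
gripper_width 20.221658657665852
```

View pics/t27c.png

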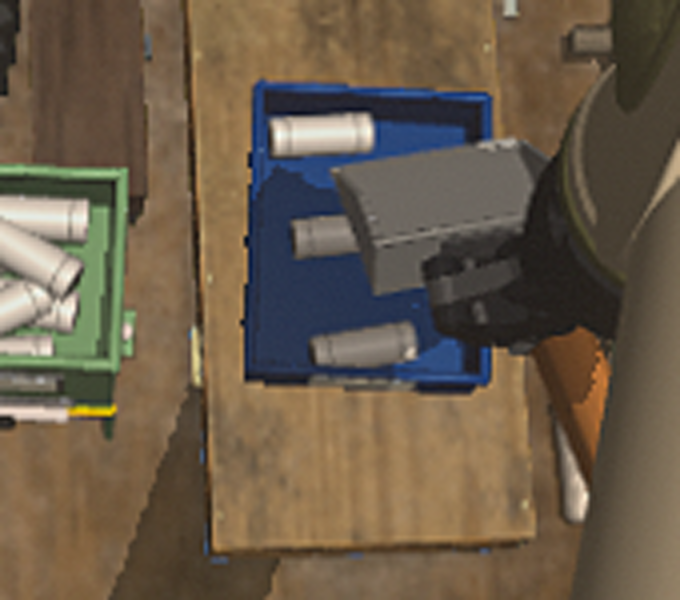

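View pics/side27.png

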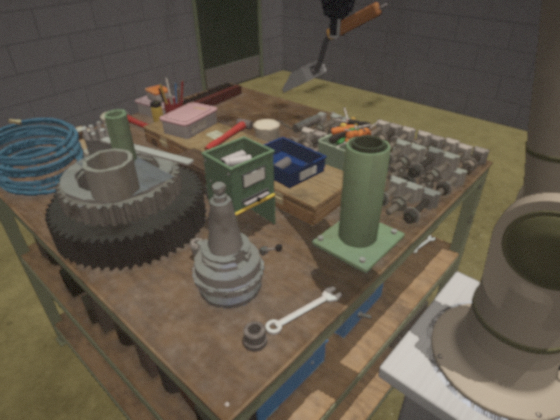

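Request:
{"fn": "move_arm", "kwargs": {"deltas": [[-1,0,0.015,-0.0015,0.01],[-1,0,0.04,-0.004,0.03],[-1,0,0.07,-0.0075,0.05],[-1,0,0.1,-0.0105,0.07],[-1,0,0.13,-0.014,0.09],[-1,0,0.16,-0.017,0.11],[-1,0,0.19,-0.02,0.13],[-1,0,0.22,-0.023,0.15]]}}

```text
time: 28.42
tcp_pos: [467.2, 27.1, 389.7]
ee_rot: [[-0.001, 0.004, 1.0], [-0.0, 1.0, -0.004], [-1.0, -0.0, -0.001]]
force: [0.3, 0.1, -2.4]
gripper_width: 20.2
```

```bash
python3 - <<'E'
from h import *
s=readout.observe();print(s['time'],s['q'],s['tcp_pos'],s['ee_rot'])
E
```

```text
28.4167 [-21.05710661   4.95012169  11.93553214 108.80976761  -1.12028099
  66.3978513   81.07484381] [467.22819974  27.12278476 389.70802713] [[-8.24703566e-04  3.66111735e-03  9.99992958e-01]
 [-6.16984292e-05  9.99993296e-01 -3.66116947e-03]
 [-9.99999658e-01 -6.47173743e-05 -8.24472152e-04]]
```

Request:
{"fn": "move_arm", "kwargs": {"deltas": [[-1,0,0.03,-0.008,0],[-1,0,0.06,-0.016,0.005],[-1,0,0.09,-0.024,0.01],[-1,0,0.12,-0.031,0.015],[-1,0,0.15,-0.039,0.015],[-1,0,0.18,-0.047,0.015],[-1,0,0.21,-0.055,0.015],[-1,0,0.24,-0.063,0.015]]}}

```text
time: 29.08
tcp_pos: [404.9, 267.1, 389.7]
ee_rot: [[-0.001, 0.018, 1.0], [-0.0, 1.0, -0.018], [-1.0, -0.0, -0.001]]
force: [0.7, 0.3, -1.9]
gripper_width: 20.4
```

Request:
{"fn": "move_arm", "kwargs": {"deltas": [[-1,0,0.025,-0.006,0],[-1,0,0.045,-0.012,0],[-1,0,0.06,-0.016,0],[-1,0,0.07,-0.018,0],[-1,0.01,0.077,-0.019,0],[-1,0.025,0.077,-0.019,0],[-1,0.045,0.077,-0.019,0],[-1,0.065,0.077,-0.019,0]]}}

```text
time: 29.75
tcp_pos: [388.6, 342.4, 323.9]
ee_rot: [[0.0, 0.019, 1.0], [-0.0, 1.0, -0.019], [-1.0, -0.0, 0.0]]
force: [0.1, 0.0, -2.3]
gripper_width: 20.0
```

```bash
python3 look.py 28
```

```text
time 29.85
q [-44.818  12.484  -3.522 109.101   0.897  58.804  40.198]
tcp_pos [387.335 341.036 321.947]
ee_rot [[-0.004  0.019  1.   ]
 [-0.005  1.    -0.019]
 [-1.    -0.005 -0.004]]
force [-0.407 -0.095 -2.052]
moment [-0.056  0.125  0.005]
gripper_width 20.14442670718462
```

View pics/side28.png

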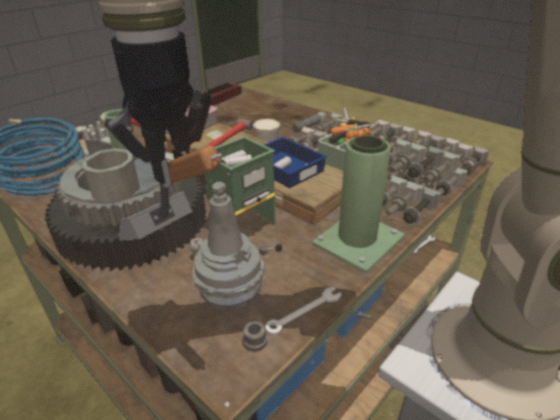

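View pics/top28.png

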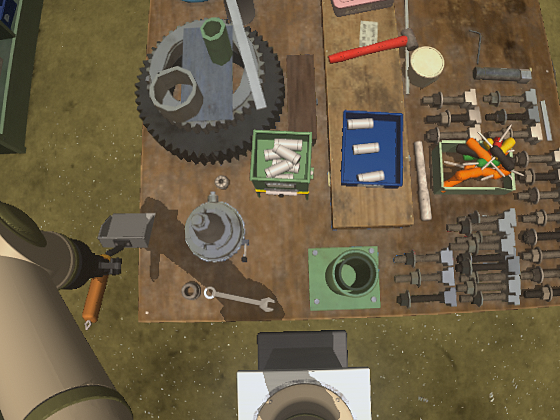

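Request:
{"fn": "move_arm", "kwargs": {"deltas": [[-1,0.025,0,0.01,0],[-1,0.05,0,0.025,0],[-1,0.075,0.001,0.04,0],[-1,0.1,0.001,0.055,0],[-1,0.125,0.001,0.07,0],[-1,0.15,0.002,0.08,0],[-1,0.17,0.002,0.084,0],[-1,0.178,0.002,0.084,0]]}}

```text
time: 30.52
tcp_pos: [473.2, 342.4, 145.2]
ee_rot: [[-0.002, 0.02, 1.0], [-0.002, 1.0, -0.02], [-1.0, -0.002, -0.002]]
force: [-0.4, -0.8, -1.6]
gripper_width: 20.4
```

```bash
python3 look.py 29;python3 - <<'E'
import cv2
a=cv2.imread('pics/side29.png')
cv2.imwrite('pics/s29c.png',cv2.resize(a[160:320,80:280],None,fx=4,fy=4,interpolation=cv2.INTER_CUBIC)[:600])
E
```

```text
time 30.6167
q [-39.946  28.227  -2.336 113.086   1.764  38.872  45.566]
tcp_pos [472.035 343.031 146.56 ]
ee_rot [[-0.002  0.018  1.   ]
 [-0.002  1.    -0.018]
 [-1.    -0.002 -0.002]]
force [-0.038 -0.061 -1.591]
moment [0.012 0.105 0.041]
gripper_width 20.25220668852538
```

View pics/s29c.png

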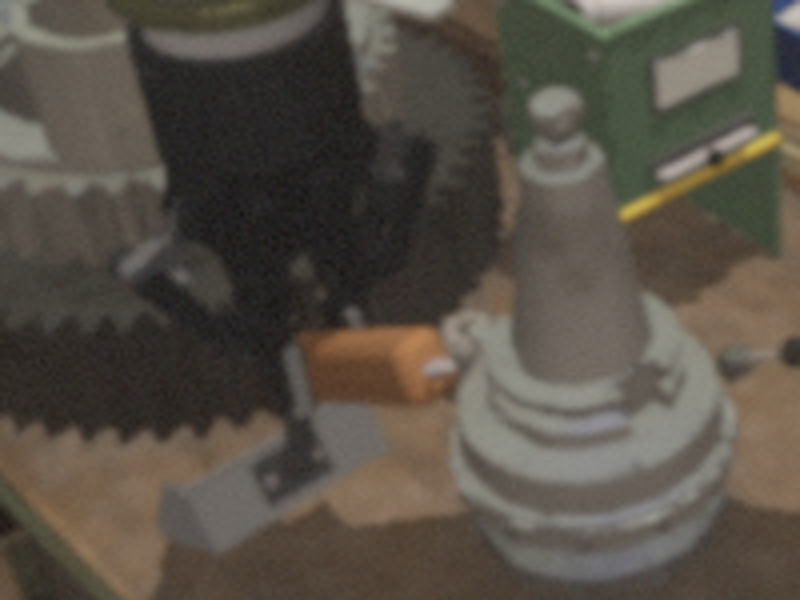

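View pics/top29.png

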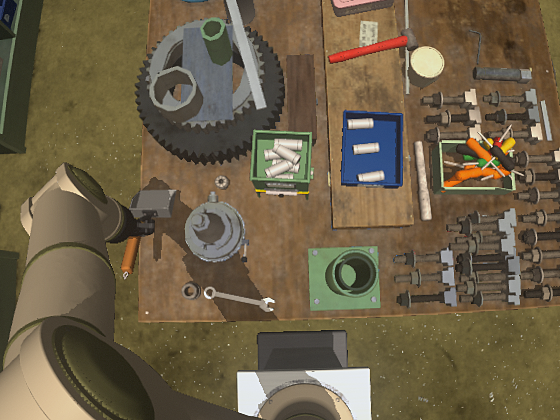

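Request:
{"fn": "move_arm", "kwargs": {"deltas": [[-1,0.004,0,0,0],[-1,0.01,0,0,0],[-1,0.016,0,0,0],[-1,0.021,0,0,0],[-1,0.026,0,0,0],[-1,0.03,0,-0.001,0],[-1,0.034,0,-0.004,0],[-1,0.038,0,-0.008,0]], "grip_force": 25}}

```text
time: 31.28
tcp_pos: [464.4, 343.9, 109.1]
ee_rot: [[0.0, 0.018, 1.0], [0.0, 1.0, -0.018], [-1.0, 0.0, 0.0]]
force: [-1.1, -0.7, -1.9]
gripper_width: 20.1
```

```bash
python3 look.py 30;python3 - <<'E'
import cv2
a=cv2.imread('pics/side30.png')
cv2.imwrite('pics/s30c.png',cv2.resize(a[160:310,80:280],None,fx=4,fy=4,interpolation=cv2.INTER_CUBIC)[:600])
E
```

```text
time 31.3833
q [-40.643  30.789  -2.263 115.703   2.059  33.643  44.722]
tcp_pos [463.13  343.776 108.742]
ee_rot [[-0.001  0.017  1.   ]
 [-0.001  1.    -0.017]
 [-1.    -0.001 -0.001]]
force [ 1.107  0.823 -1.926]
moment [-0.029  0.152 -0.028]
gripper_width 20.29703500977706
```

View pics/s30c.png

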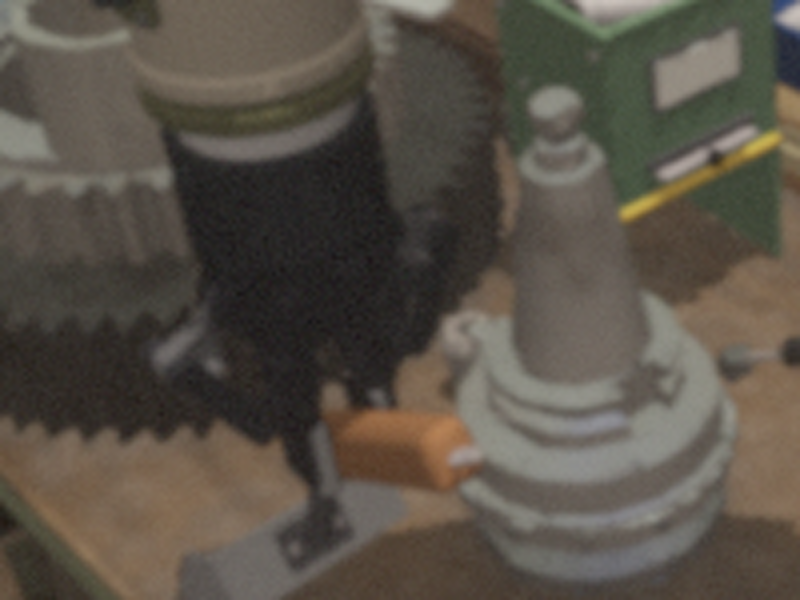

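Request:
{"fn": "move_arm", "kwargs": {"deltas": [[-1,0.006,0,-0.008,0],[-1,0.011,0,-0.017,0],[-1,0.017,0,-0.026,0],[-1,0.023,0,-0.033,0],[-1,0.029,0,-0.039,0],[-1,0.034,0,-0.044,0],[-1,0.04,0,-0.049,0],[-1,0.046,0,-0.054,0]], "grip_force": 25}}

```text
time: 32.05
tcp_pos: [409.5, 345.3, 63.2]
ee_rot: [[0.0, 0.017, 1.0], [0.0, 1.0, -0.017], [-1.0, 0.0, 0.0]]
force: [0.1, 0.8, 3.9]
gripper_width: 19.9
```

```bash
python3 look.py 31;python3 - <<'E'
import cv2
a=cv2.imread('pics/side31.png')
cv2.imwrite('pics/s31c.png',cv2.resize(a[200:350,80:280],None,fx=4,fy=4,interpolation=cv2.INTER_CUBIC)[:600])
E
```

```text
time 32.15
q [-45.012  32.796  -1.733 122.798   2.209  24.482  40.599]
tcp_pos [409.1   345.251  62.858]
ee_rot [[-0.001  0.016  1.   ]
 [-0.     1.    -0.016]
 [-1.    -0.    -0.001]]
force [-3.642  0.946  7.286]
moment [ 0.23  -0.294  0.058]
gripper_width 20.052677284839447
```

View pics/s31c.png

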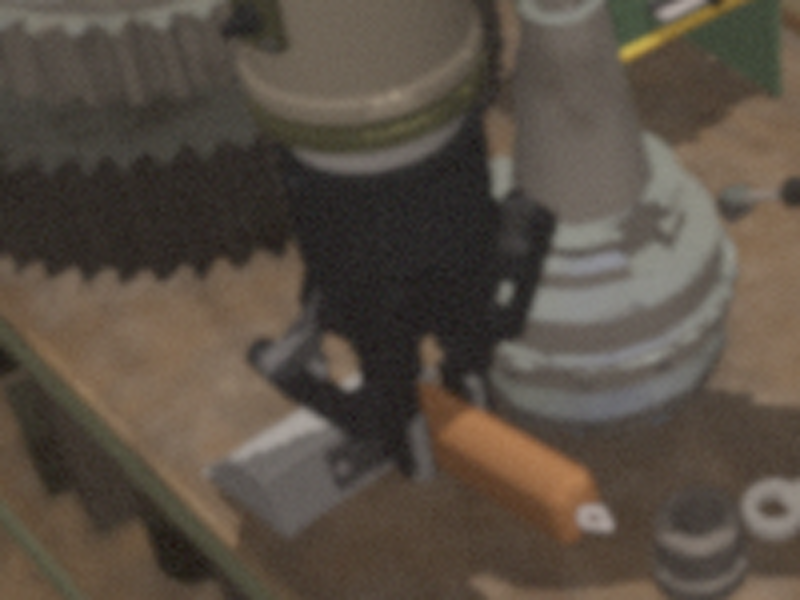

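Request:
{"fn": "move_arm", "kwargs": {"deltas": [[-1,0.006,0,-0.004,0],[-1,0.012,0,-0.008,0],[-1,0.018,0,-0.012,0],[-1,0.024,0,-0.015,0],[-1,0.03,0,-0.018,0],[-1,0.036,0,-0.021,0],[-1,0.041,0,-0.0235,0],[-1,0.0435,0,-0.0245,0]], "grip_force": 25}}

```text
time: 32.82
tcp_pos: [385.0, 345.4, 19.4]
ee_rot: [[-0.001, 0.017, 1.0], [-0.001, 1.0, -0.017], [-1.0, -0.001, -0.001]]
force: [-5.9, 0.7, 15.5]
gripper_width: 20.2
```

```bash
python3 look.py 32;python3 - <<'E'
import cv2
a=cv2.imread('pics/side32.png')
cv2.imwrite('pics/s32c.png',cv2.resize(a[220:370,80:280],None,fx=4,fy=4,interpolation=cv2.INTER_CUBIC)[:600])
E
```

```text
time 32.9167
q [-47.376  36.438  -1.127 126.373   2.205  17.252  38.649]
tcp_pos [385.233 345.423  19.814]
ee_rot [[-0.001  0.017  1.   ]
 [-0.     1.    -0.017]
 [-1.    -0.    -0.001]]
force [-3.529  0.234 10.557]
moment [0.148 0.027 0.17 ]
gripper_width 19.81147601698857
```

View pics/s32c.png

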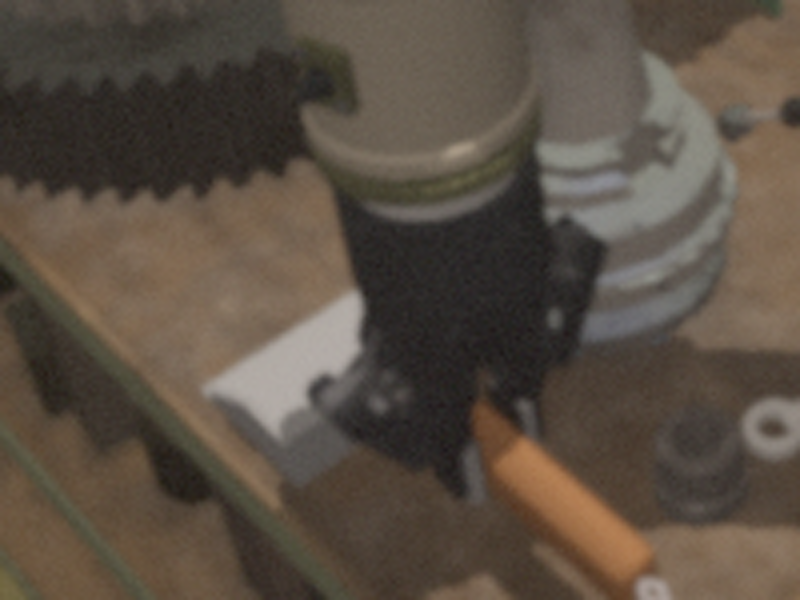

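Request:
{"fn": "move_arm", "kwargs": {"deltas": [[-0.7,0,0,0,0],[-0.5,0,0,0,0],[-0.45,0,0,0,0],[-0.3,0,0,0,0],[0.2,0,0,0,0],[1,0,0,0,0],[1,0,0,0,0],[1,0,0,0,0]]}}

```text
time: 33.58
tcp_pos: [386.0, 345.2, 19.9]
ee_rot: [[-0.0, 0.018, 1.0], [-0.0, 1.0, -0.018], [-1.0, -0.0, -0.0]]
force: [0.9, -0.1, -0.7]
gripper_width: 76.5
```

Request:
{"fn": "move_arm", "kwargs": {"deltas": [[1,0,0,0,0],[1,0,0,0,0],[1,0,0,0,0],[1,-0.005,0,0,0],[1,-0.015,0,0,0],[1,-0.03,0,0,0],[1,-0.05,0,0,0],[1,-0.07,0,0,0]]}}

```text
time: 34.25
tcp_pos: [385.7, 345.1, 91.4]
ee_rot: [[-0.0, 0.018, 1.0], [-0.0, 1.0, -0.018], [-1.0, -0.0, -0.0]]
force: [0.2, -0.5, 0.0]
gripper_width: 85.8
```

Request:
{"fn": "move_arm", "kwargs": {"deltas": [[1,-0.02,0,0,0],[1,-0.045,0,0,0],[1,-0.07,0,0,0],[1,-0.1,0,0,0],[1,-0.13,0,0,0],[1,-0.16,0,0,0],[1,-0.18,0,0,0],[1,-0.19,0,0,0]]}}

```text
time: 34.92
tcp_pos: [386.5, 345.8, 283.9]
ee_rot: [[0.003, 0.018, 1.0], [0.004, 1.0, -0.018], [-1.0, 0.004, 0.003]]
force: [-0.5, 0.5, -0.9]
gripper_width: 85.7
```

```bash
python3 look.py 33;python3 - <<'E'
import cv2
a=cv2.imread('pics/side33.png')
cv2.imwrite('pics/s33c.png',cv2.resize(a[200:350,80:280],None,fx=4,fy=4,interpolation=cv2.INTER_CUBIC)[:600])
E
```

```text
time 35.0167
q [-46.866  14.464  -1.558 112.583   0.497  52.749  40.305]
tcp_pos [386.343 345.744 281.969]
ee_rot [[ 0.003  0.018  1.   ]
 [ 0.003  1.    -0.018]
 [-1.     0.003  0.002]]
force [-0.677 -0.198 -0.691]
moment [-0.047  0.006 -0.025]
gripper_width 85.36842763008795
```

View pics/s33c.png

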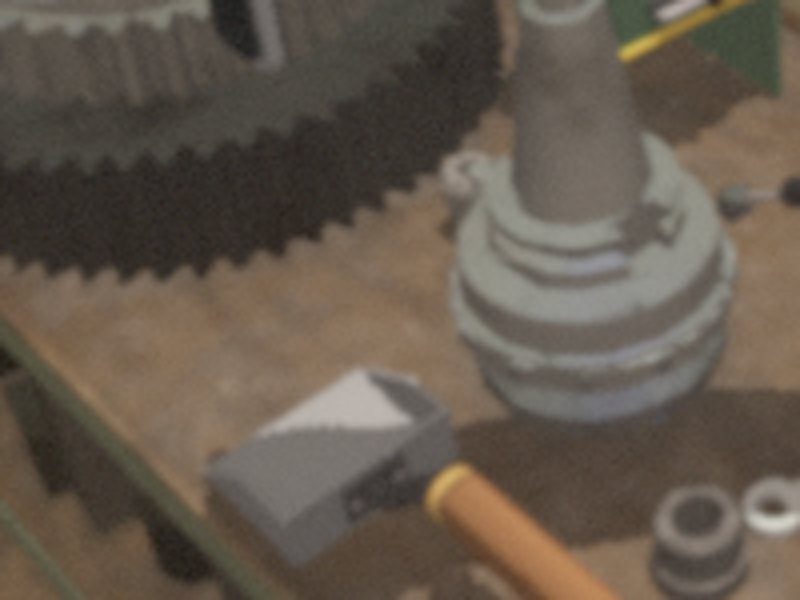

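View pics/top33.png

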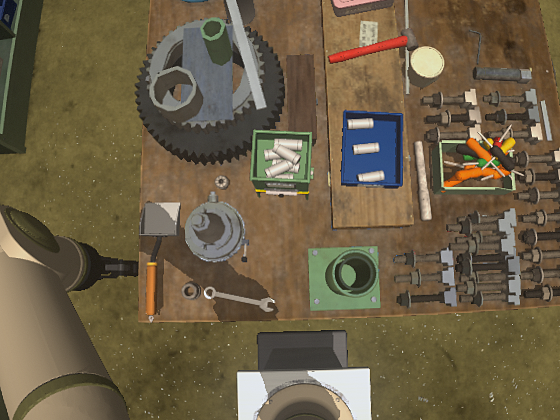

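Request:
{"fn": "move_arm", "kwargs": {"deltas": [[1,0,0,0,0],[1,0,0,0,0],[1,0,0,0,0],[1,0,0,0,0],[1,0,0,0,0],[1,0,0,0,0],[1,0,0,0,0],[1,0,0,0,0]]}}

```text
time: 35.68
tcp_pos: [385.9, 345.3, 279.8]
ee_rot: [[-0.0, 0.018, 1.0], [-0.0, 1.0, -0.018], [-1.0, -0.0, -0.0]]
force: [0.7, 0.1, 0.8]
gripper_width: 85.5
```

```bash
python3 look.py 34 top; python3 - <<'E'
import cv2,numpy as np
a=cv2.imread('pics/top33.png')[105:195,335:410].astype(int);b=cv2.imread('pics/top34.png')[105:195,335:410].astype(int)
print('tray diff max/mean',np.abs(a-b).max(),np.abs(a-b).mean())
from h import *
f=grab('top')
p=onz(f,[[362,124],[367,148],[370.5,176.5]],75);c=np.array([660,-177]);
for q in p: d=q[:2]-c; print((d@[.9973,-.0732]).round(),(d@[.0732,.9973]).round())
print(job.job_done())
E
```

```text
time 35.7333
q [-46.867  14.647  -1.558 112.654   0.499  52.715  40.305]
tcp_pos [385.954 345.319 279.88 ]
ee_rot [[-0.     0.018  1.   ]
 [-0.     1.    -0.018]
 [-1.    -0.    -0.   ]]
force [ 0.13  -0.523  0.256]
moment [ 0.039 -0.037  0.01 ]
gripper_width 85.75011110715457
tray diff max/mean 9 1.1303703703703705
67.0 22.0
7.0 9.0
-62.0 -0.0
the job is handed in; nothing more can be done
None
```

I scooped the three sleeves out from under the hopper and tipped them into the blue tray. I then laid the scoop back where it first lay, let go, and handed the job in at about 36 s.

**How it went:** I took the scoop by its wooden grip and slid the pan in under the lip, flat on the bench. I pressed the handle down to tilt the pan up, then carried the sleeves over to the tray. There I eased the grip until the pan swung nose-down by its own weight and the sleeves rolled out. To set the scoop down, I pressed its lip against the bench until the pan lay flat, then opened the fingers.

**Last checks:**
- **Sleeves:** all three lie inside the tray, at roughly x = +67, +7 and -62 mm from its centre. The tray looked the same in pictures taken 0.7 s apart, so they are at rest.
- **Scoop:** it looks flat on its pan, well clear of the hopper. I judged this by eye and did not measure the angle.
- **Robot:** the gripper is open, well above the scoop, and the tool force reads about zero.
- **Bystanders:** the collet and drift bar appear unmoved in the top view. I saw no sign of the hopper being struck, and the wrist force stayed below about 17 N at every reading.

**What disagreed:**
- **Height reading:** the reported tool height was about 31 mm lower than the fingertips really were. My first grasp therefore closed above the handle on nothing. I corrected for the offset after seeing it in the side picture.
- **Grip force:** 20 N was still enough to stop the scoop turning in the fingers. I had to open them slightly to make it tip.

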